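# Set up the locked seasoning caddy

### The arm

A 6-joint arm with a two-finger parallel gripper is mounted at the origin on a cart in front of the work surface, level with it; the furniture and walls round the work are solid. World frame = base frame: x ahead of the robot, y to its left, z up, the work surface at z = 0. Lengths are in m, angles in rad, forces in N, time in s.
With the tool pointing down it reaches from about 0.25 to 0.775 m from the base axis. Payload 4 kg.
Tool frame: the origin (TCP) lies at the very end of the fingers, on their centre line; the grasp point (between the pads) lies 19 mm behind it (robot.pinch_z is the distance from the TCP to the grasp point, in m); z points along the fingers, y is the line along which they close (so a half turn about z gives the same grasp; the last joint's range is limited). The gripper opens to 94 mm and grips with 3 to 60 N. Pads are 16 mm wide; open, the fingers measure 119 mm over their backs; the gripper's body (75 mm by 177 mm) begins 78 mm behind the grasp point.
Start: joints at [1.138, 0.087, 1.371, -0, 1.684, -0.103], TCP at [0.178, 0.52, 0.206] pointing down, gripper open.
Joint ranges: [-3.1, 3.1], [-0.76, 2.03], [0.27, 2.55], [-1.08, 4.22], [0.17, 2.65], [-2.57, 2.57]. Speed limits (rad/s): [2.79, 2.79, 3.14, 3.14, 3.14, 3.14].

### API

Orientations are given as [roll, pitch, yaw] about the fixed x, y, z axes, in that order (R = Rz(yaw) Ry(pitch) Rx(roll)).
In Python, from bench import robot gives the robot as it stands.
- The arm moves only by the tool arm_command, never from a script. Its argument "targets" is one flat list of numbers, 7 for each row, row after row: the turn, a rotation vector about the tool's x, y, z in degrees, then the shift along the tool's x, y, z in mm, then the closure, from -1 (fully open) to 1 (shut). In form: [ax, ay, az, x, y, z, hand, ax, ay, az, x, y, z, hand, ...]. A call has 1 to 20 rows; each row is the pose to reach, as a shift and turn from the pose commanded when the call began, along the tool's axes at that moment; what a row does not reach only later rows make up. A row lasts 1/10 s, in which the tool goes at most 50 mm and 8.59 degrees, less where a joint would pass 70% of its speed; a pose out of reach is approached as far as the arm can. A call with a gripper value outside its range is refused whole. The fingers move at their own pace and stop on an object; the grip force is fixed at half the most. Time passes only in rows, so rows that repeat a pose let the fingers close. It gives the time, the measured TCP pose, the force, the opening and the grip force at its end, in the units of the state.
- robot.get_obs(): the state, without advancing time (a new reading comes with each control period).
- robot.snapshot(name): name is "scene" or "top" or "wrist"; returns a dict with "color" (480x640x3 uint8, red, green, blue), "range_z" (480x640 float32, m along the optical axis (not along the pixel's ray), 0 where there is no reading), "fx", "fy", "cx", "cy" (pixels), "T" (4x4, takes a point from camera to world coordinates); the wrist camera has in their place "T_tool_cam" (4x4, takes a point from camera to tool coordinates, whose origin is the TCP and whose axes are the flange's). Camera axes: x right, y down, z forward; pixel columns grow to the right and rows downward; lengths in m; the calibration is good to about 2 mm. A picture is of the moment at which its call begins: read the wrist's pose just before it.
- robot.close_job(): hands the job in; it is judged then, once.
The state is a dict: "time": time; "joint_positions": joint angles; "qvel": joint speeds; "joint_torque": joint torques, N m; "tool_pos": TCP position; "ee_rot": TCP orientation; "wrist_force": force on the tool from outside, world axes, zero at the start; "wrist_torque": the same for the moment, N m; "width": finger opening in m; "finger_force": force on a finger pad.
Only numpy, scipy, OpenCV 4.12 (cv2) and the standard library are available. Lean on these libraries where they do the work, as an engineer would, in place of code of your own. Each camera call takes 0.05 s, during which the arm holds its last target. There are 200 camera calls.

### The job

Set up the seasoning stand for service: hang the wooden caddy by its two holes on the two pins of the steel stand, pushed right back against the uprights and let go; then put the key fully into the lock on the stand, turn it clockwise as far as it goes so that the latch swings over the caddy's back plate, and put the key back upright in its wooden block, fully down. Put what there is of the glass spice jar, the salt shaker and the garlic bulbs on the front half of the table into the caddy (not the shaker at the very back edge), one to a compartment, jar and shaker standing upright, and leave the little corked jar and the tape roll where they are.

Things in the scene. Friction and masses are not known exactly. Their poses are not given: they have to be found in the camera images.
- caddy: Loose wooden caddy, 216 mm wide (y), 86 mm deep (x), 0.3 kg: an upright back plate 8 mm thick (x = -8..0 mm) and 100 mm high, and a tray in front (-x) of it to x = -86 mm. Origin: underside, middle of the plate's BACK face; z up. Tray: floor 5 mm; front and end walls 6 mm thick, 40 mm high; two dividers 32 mm high at y = -34 and 34 mm. Starts standing on the table.
- caddy_hole_left (a point): centre of the round through hole, 14 mm wide, at the caddy plate's +y end, on the plate's back face: at y = 70 mm, 78 mm above the caddy's underside
- caddy_hole_right (a point): the same hole at the -y end: y = -70 mm
- caddy_top (a point): middle of the top edge of the caddy's back plate (x = -4, y = 0, z = 100 mm of the caddy), where the plate can be pinched from above with the fingers closing along the caddy's x
- bay_left (a point): point on the floor of the caddy compartment at its +y end where a jar stands well: caddy x = -52, y = 69, z = 5 mm. Each of the three compartments is about 62 mm (y) by 72 mm (x, from -80 to -8 mm). When the caddy hangs, a pin tip sticks 14 mm out of the plate's face above the outer compartments; lower things in front of it
- bay_mid (a point): the same for the middle compartment (y = 0)
- bay_right (a point): the same for the compartment at the -y end (y = -69 mm)
- stand: Fixed steel stand. Origin: on the table between its two uprights, in the plane of their front faces; front is -x. Base plate 8 mm high, x = -85..90 mm. Uprights at y = 70 (26 mm wide, 134 high) and y = -70 (lock post: 40 wide, 66 deep, 142 high), a crossbar between them at z = 30..60; above it the middle is open, so a finger behind the caddy's plate has room.
- stand_pin_left (a point): root of the pin on the +y upright, on the pin's axis in the plane of the front face, z = 120 mm. The pin is 9 mm thick, round-ended. A hung caddy has its axes along the stand's, its back face at the stand's x = 0, its underside at about z = 40 mm and its holes 2.5 mm below the pin axes
- stand_pin_right (a point): root of the same kind of pin on the -y upright (lock post), z = 120 mm
- pin_tip (a point): point on the axis of the left pin 4.5 mm short of its tip: stand x = -17.5, y = 70, z = 124 mm; both pins stick out to the front and rise at 0.22 rad, tips at x = -22 mm
- lock_mouth (a point): centre of the top of the round brass lock cylinder (40 mm across, 26 high) on the lock post, 169 mm above the table, at x = 42, y = -70 mm of the stand; turns with it. Slot along this point's x, 23 x 8.5 mm, 23 mm deep; key straight in from above, either way round. Its latch arm, 52 mm long, lies 3 to 8 mm above the post, 6 mm above a hung caddy's plate.
- lock (a joint): lock cylinder angle, rad, 0 to 1.3, grows clockwise seen from above. At 0 the slot lies along the stand's x and the latch points to the stand's -y side; at 1.3 (stop, locked) the latch points to -x, over the caddy's plate. Held by friction only (0.06 N m); stays where left; the key can be drawn out at any angle.
- key: Loose steel key, 0.09 kg, upright. Origin: on its axis, underside of its round collar (30 mm wide, 5 thick); z up. Below: flat blade 20 (x) by 6 (y), 22 mm long. Above: stem 12 mm thick and a flat grip 50 (x) by 12 mm (y) from z = 32 to 66 mm; pinch it along y. Fully in, the collar lies on the lock's or block's top. About 0.15 rad of play in the lock slot.
- block_mouth (a point): centre of the mouth of the slot in the key's wooden block (64 x 50 x 35 mm, fixed on the table), on its upper face 35 mm above the table; the slot runs along this point's x, 24 mm by 10 mm, 28 mm deep. The key stands in it at the start.
- tape: roll of tape lying flat, 96 mm across, 25 mm high, to be left alone
- spice: round glass spice jar with a dark lid, 41 mm across, 105 mm high, 0.11 kg; origin at its underside, z up; may be absent
- shaker: round glass salt shaker, 44 mm across up to 66 mm height, then a grey cap 34 mm wide, 90 mm high in all, 0.1 kg (a similar one at the very back edge of the table is fixed and not meant); origin at its underside, z up; may be absent
- bulb_1: garlic bulb, 48 mm wide and 48 mm high with its tip, light; origin at its underside, z from there to its tip (its middle is 22 mm along z); it may roll over when knocked and may lie any way up in the caddy; may be absent
- bulb_2: garlic bulb, 53 mm wide and 53 mm high with its tip, light; origin at its underside, z from there to its tip (its middle is 24 mm along z); it may roll over when knocked and may lie any way up in the caddy; may be absent
- cork_jar: little corked jar, 43 mm across, 75 mm high, behind the key block; to be left alone

How it is judged:
On the way, in this order (a step that is already met when the one before it is completed fails the run):
1. the caddy hangs with both holes on the two pins, back against the uprights, and is let go (distance between caddy_hole_left and stand_pin_left below 0.01 m and distance between caddy_hole_right and stand_pin_right below 0.01 m and angle between caddy's own z axis and vertical below 0.1 rad and contact force between the fingers and caddy below 0.3 N), for 0.3 s.
2. the key is fully in the lock (distance between key and lock_mouth below 0.007 m and angle between key's own z axis and vertical below 0.12 rad), for 0.2 s.
3. the lock is turned to its stop with the key in it (all of step 2 and value of joint lock above 1.15 rad), for 0.2 s.
At the end, for the whole second after the job is handed in: Holes within 10 mm of the pin roots, caddy level within 0.1 rad; lock beyond 1.15 rad; key upright in its block, collar within 10 mm of the mouth; spice jar, shaker and bulbs in the tray, jar and shaker upright within 0.25 rad; all at rest (distance between caddy_hole_left and stand_pin_left below 0.01 m and distance between caddy_hole_right and stand_pin_right below 0.01 m and angle between caddy's own z axis and vertical below 0.1 rad and value of joint lock above 1.15 rad and distance between key and block_mouth below 0.01 m and angle between each of key, spice, shaker's own z axis and vertical below 0.25 rad and x of spice in the frame of caddy between -0.082 and -0.006 m and y of spice in the frame of caddy between -0.105 and 0.105 m and z of spice in the frame of caddy between -0.005 and 0.02 m and linear speed of each of spice, shaker, bulb_1, bulb_2, caddy, key below 0.02 m/s and x of shaker in the frame of caddy between -0.082 and -0.006 m and y of shaker in the frame of caddy between -0.105 and 0.105 m and z of shaker in the frame of caddy between -0.005 and 0.02 m and x of bulb_1 in the frame of caddy between -0.082 and -0.006 m and y of bulb_1 in the frame of caddy between -0.105 and 0.105 m and z of bulb_1 in the frame of caddy between -0.005 and 0.06 m and x of bulb_2 in the frame of caddy between -0.082 and -0.006 m and y of bulb_2 in the frame of caddy between -0.105 and 0.105 m and z of bulb_2 in the frame of caddy between -0.005 and 0.06 m); the robot touches nothing.
It fails at once if the corked jar or the tape roll is moved more than 40 mm (distance of any of cork_jar, tape from where it was at the start of the episode above 0.04 m).
Of spice, shaker, bulb_1, bulb_2 only 2 to 3 are there at a start; the rules pass over those that are not, and their reading is None.
At some moment in a run one of bulb_1, bulb_2 may be knocked a few centimetres aside while the robot is not near it.
Once in a run the grip may slacken for a moment while it holds something.
It also fails if it takes over 210 s, if anything falls off the work surface, if the arm or the gripper's body presses on something with over 40 N, if the wrist force passes 120 N, or if a joint passes its speed limit or range.

## Working session

There is one attempt and no reset: what is moved stays moved. The work goes in short steps, Python scripts to look and compute and a tool call to move; the robot and the scene stay as the last step left them, time stands still between calls to the robot, and variables do not carry over. Pictures are saved under pics/ and viewed, at most 14 in all, crops included, and the job is handed in when it is done.

Besides the shell and the picture viewer there is one more tool, called after ">>>" as name(argument=value, ...) on one line, values as JSON. arm_command: Moves the arm, as the interface text tells. Its arguments: {"type":"object","properties":{"targets":{"type":"array"}},"required":["targets"]}

```bash
mkdir -p pics; ls; cat > h.py <<'E'
import numpy as np, cv2, pickle
from scipy.spatial.transform import Rotation as Ro
from bench import robot
def snap(name):
    o=robot.get_obs(); s=robot.snapshot(name)
    if 'T' not in s:
        T=np.eye(4);T[:3,:3]=Ro.from_euler('xyz',o['ee_rot']).as_matrix();T[:3,3]=o['tool_pos'];s['T']=T@s['T_tool_cam']
    u,v=np.meshgrid(np.arange(640),np.arange(480));z=s['range_z']
    P=np.stack([(u-s['cx'])/s['fx']*z,(v-s['cy'])/s['fy']*z,z],-1)@s['T'][:3,:3].T+s['T'][:3,3]
    P[z==0]=np.nan; s['P']=P
    return s
def save(s,f): cv2.imwrite('pics/'+f,s['color'][:,:,::-1])
def px(s,u,v,h):
    d=s['T'][:3,:3]@np.array([(u-s['cx'])/s['fx'],(v-s['cy'])/s['fy'],1]);o=s['T'][:3,3];return o+d*(h-o[2])/d[2]
E
python3 - <<'E'
from h import *
print(robot.get_obs())
for n in('scene','top'):
    s=snap(n);save(s,n+'0.png');pickle.dump(s,open(n+'0.pkl','wb'));print(s['T'].round(3),s['fx'],s['cx'],s['cy'])
E
```

```text
pics
{'time': 0.0, 'joint_positions': array([ 1.13791433e+00,  8.79340405e-02,  1.37226305e+00, -4.42960553e-05,
        1.68360961e+00, -1.03117975e-01]), 'qvel': array([-0.00023629,  0.00217023, -0.00126895, -0.00139171,  0.00141181,
        0.00113738]), 'joint_torque': array([ 1.91771096e-04, -3.40174913e+01, -3.02431834e+01,  7.16161681e-02,
        3.27621528e-02, -1.91167937e-04]), 'tool_pos': array([0.17789211, 0.51984239, 0.20431119]), 'ee_rot': array([-3.13938584e+00, -1.84111185e-04,  2.81182349e+00]), 'wrist_force': array([-0.45156535, -0.61144759, -0.78726265]), 'wrist_torque': array([ 0.00688358,  0.03443521, -0.01202717]), 'finger_force': 0.0, 'width': 0.09386756347761548}
[[-0.877 -0.343  0.336  0.11 ]
 [-0.48   0.611 -0.629  0.976]
 [ 0.01  -0.714 -0.701  0.951]
 [ 0.     0.     0.     1.   ]] 582.9328923924232 326.005646492318 241.10055606960688
[[-0.095 -0.968  0.231  0.239]
 [-0.995  0.091 -0.027  0.246]
 [ 0.005 -0.233 -0.973  1.375]
 [ 0.     0.     0.     1.   ]] 585.7130001577266 321.40149040650596 238.5467381953839
```

View pics/scene0.png

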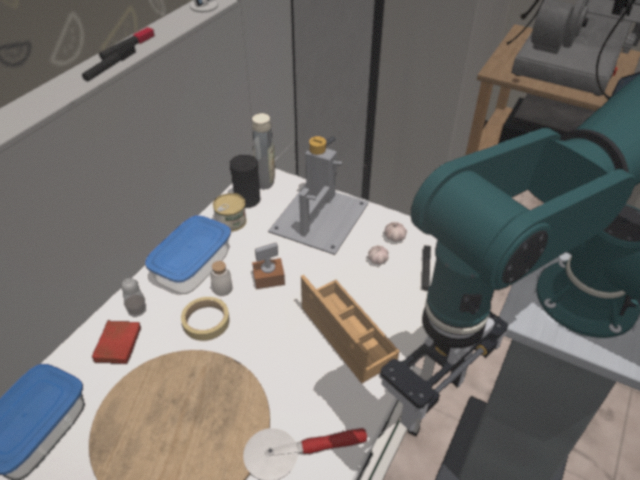

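View pics/top0.png

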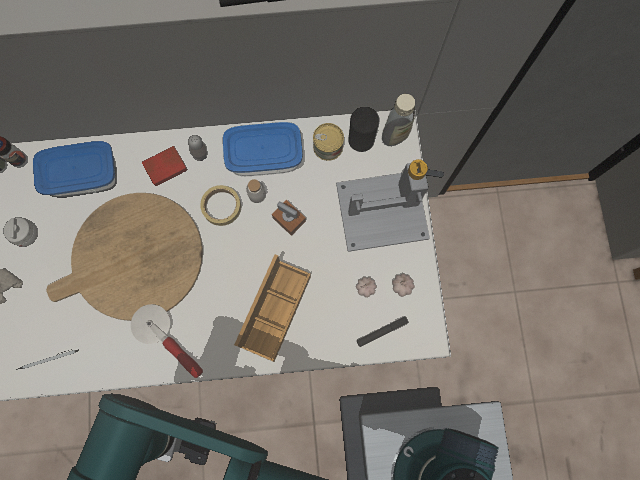

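The scene view shows caddy (345,330), key block (267,270), stand (320,205), two bulbs (378,255),(396,231), tape (205,318) and cork jar (220,278). The top view shows the caddy (272,307), block (290,216), stand (385,210) and bulbs (366,286),(403,284). The grey object at (20,232) and the one at (10,150) still need checking.

```bash
python3 - <<'E'
from h import *
t=pickle.load(open('top0.pkl','rb'));s=pickle.load(open('scene0.pkl','rb'))
P=t['P']
for u,v in [(20,232),(10,150),(197,147),(366,286),(403,284),(290,216),(256,187),(220,188),(418,168),(100,240),(385,205),(340,300)]:print((u,v),P[v,u].round(3))
def up(im,x0,y0,x1,y1,k): return cv2.resize(im[y0:y1,x0:x1,::-1],None,fx=k,fy=k,interpolation=cv2.INTER_CUBIC)
c=t['color']
a=up(c,230,150,450,330,3.6);cv2.imwrite('pics/a.png',a[:600,:800])
b=np.hstack([up(c,0,120,80,260,4),up(s['color'],240,110,400,250,4)[:560,:480]]);cv2.imwrite('pics/b.png',b);print(a.shape,b.shape)
E
```

```text
(20, 232) [0.636 0.906 0.05 ]
(10, 150) [0.829 0.918 0.081]
(197, 147) [0.794 0.48  0.084]
(366, 286) [0.435 0.118 0.042]
(403, 284) [0.431 0.033 0.044]
(290, 216) [0.618 0.278 0.041]
(256, 187) [0.685 0.35  0.078]
(220, 188) [0.708 0.441 0.025]
(418, 168) [ 0.67  -0.016  0.151]
(100, 240) [0.608 0.733 0.017]
(385, 205) [0.621 0.052 0.051]
(340, 300) [0.414 0.179 0.002]
(648, 792, 3) (560, 800, 3)
```

View pics/a.png

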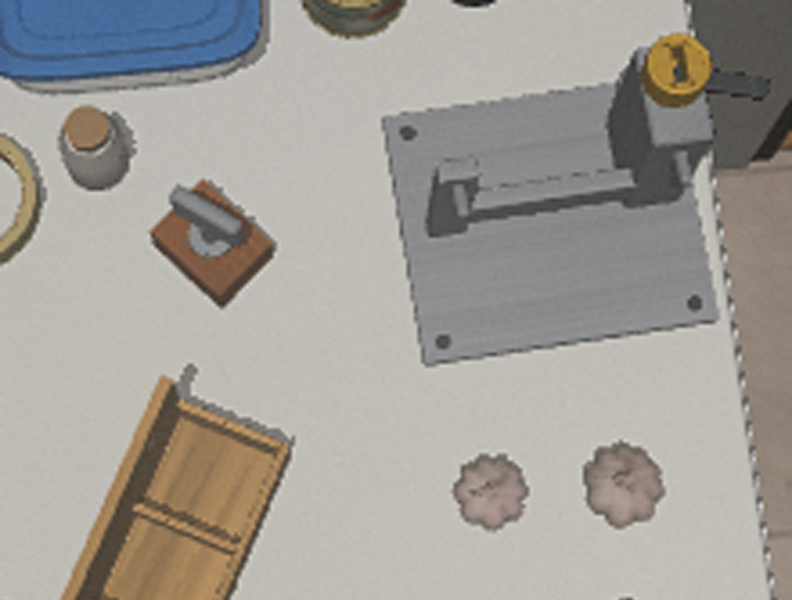

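View pics/b.png

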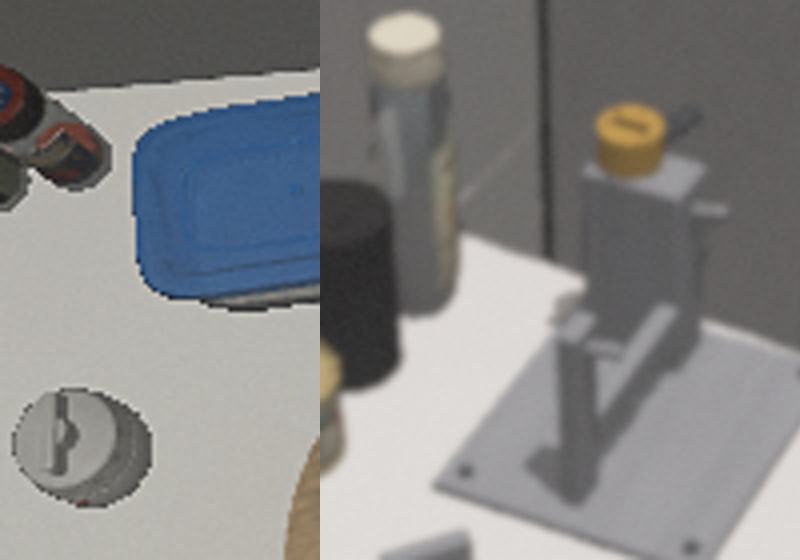

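Crops: two bulbs only; the grey thing at the far left is a kitchen timer (out of reach), and the bottles behind it stand at the back. Stand and lock (678,68 in crop a) are clear, slot along stand x. Now I'll measure.

```bash
cat >> h.py <<'E'
def rect(Q):
    r=cv2.minAreaRect((Q[:,:2]*1000).astype(np.float32));return np.round(cv2.boxPoints(r),1).tolist()
def sel(s,lo,hi,zlo,zhi,x=(.3,.8),y=(-.1,.6)):
    hsv=cv2.cvtColor(s['color'],cv2.COLOR_RGB2HSV);m=cv2.inRange(hsv,np.array(lo),np.array(hi))>0
    P=s['P'];m&=(P[...,2]>zlo)&(P[...,2]<zhi)&(P[...,0]>x[0])&(P[...,0]<x[1])&(P[...,1]>y[0])&(P[...,1]<y[1]);return m
E
python3 - <<'E'
from h import *
A=(0,0,0);Z=(180,255,255)
for f in('top0.pkl','scene0.pkl'):
    s=pickle.load(open(f,'rb'));P=s['P'];print(f)
    def rep(n,m):
        Q=P[m]
        if len(Q)<4: print(n,len(Q));return
        print(n,len(Q),'med',np.median(Q,0).round(4),'rng',np.r_[Q.min(0),Q.max(0)].round(3),rect(Q))
    rep('table',sel(s,A,(180,40,255),-.005,.005,(.42,.46),(.2,.25)))
    rep('brass',sel(s,(15,120,60),(35,255,255),.16,.18,(.55,.8),(-.1,.05)))
    rep('upL',sel(s,A,Z,.128,.139,(.5,.75),(.05,.15)))
    rep('post',sel(s,A,Z,.137,.146,(.5,.8),(-.1,.05)))
    rep('base',sel(s,A,(180,60,190),.0055,.02,(.48,.75),(-.09,.2)))
    rep('cad',sel(s,(5,60,0),(30,255,255),.094,.106,(.3,.6),(.1,.5)))
    rep('cad40',sel(s,(5,60,0),(30,255,255),.034,.044,(.3,.6),(.1,.5)))
    rep('block',sel(s,(0,60,0),(20,255,255),.031,.039,(.5,.7),(.2,.34)))
    rep('grip',sel(s,A,Z,.090,.107,(.5,.75),(.2,.34)))
    rep('b1',sel(s,A,Z,.015,.07,(.38,.5),(.08,.16)))
    rep('b2',sel(s,A,Z,.015,.07,(.38,.5),(-.02,.07)))
E
```

```text
top0.pkl
table 306 med [0.4403 0.225  0.0008] rng [ 0.42   0.2   -0.005  0.46   0.25   0.005] [[420.0, 200.10000610351562], [459.8999938964844, 200.0], [460.1000061035156, 249.60000610351562], [420.20001220703125, 249.60000610351562]]
brass 228 med [ 0.6631 -0.0124  0.1696] rng [ 0.644 -0.032  0.16   0.683  0.007  0.176] [[639.2000122070312, -24.5], [675.7999877929688, -36.599998474121094], [687.9000244140625, -0.10000000149011612], [651.2999877929688, 12.100000381469727]]
upL 86 med [0.6194 0.1239 0.1352] rng [0.591 0.112 0.128 0.629 0.138 0.139] [[590.5999755859375, 117.0], [628.7999877929688, 111.5999984741211], [632.2999877929688, 136.1999969482422], [594.0, 141.60000610351562]]
post 274 med [ 0.6416 -0.0064  0.1425] rng [ 0.622 -0.055  0.137  0.8    0.027  0.146] [[618.4000244140625, 4.0], [626.4000244140625, -58.400001525878906], [807.7999877929688, -35.29999923706055], [799.9000244140625, 27.100000381469727]]
base 4284 med [0.6027 0.064  0.0097] rng [ 0.483 -0.059  0.006  0.75   0.198  0.02 ] [[482.5, 197.3000030517578], [483.0, -59.400001525878906], [749.9000244140625, -58.79
[... 3111 characters left out ...]
9296875], [540.5999755859375, 385.1000061035156]]
grip 191 med [0.6128 0.2923 0.0972] rng [0.5   0.267 0.09  0.639 0.329 0.102] [[493.5, 285.70001220703125], [633.2999877929688, 261.70001220703125], [640.7000122070312, 304.70001220703125], [500.8999938964844, 328.79998779296875]]
b1 290 med [0.4307 0.1279 0.0285] rng [0.409 0.1   0.015 0.456 0.144 0.044] [[405.20001220703125, 134.5], [419.70001220703125, 95.80000305175781], [461.5, 111.5], [447.0, 150.1999969482422]]
b2 320 med [0.4267 0.0445 0.0303] rng [0.403 0.006 0.015 0.455 0.061 0.053] [[392.70001220703125, 33.20000076293945], [427.0, 0.20000000298023224], [463.6000061035156, 38.20000076293945], [429.20001220703125, 71.19999694824219]]
```

```bash
cat >> h.py <<'E'
def go(x,y,z,yawdeg,rp=(180,0)):
    o=robot.get_obs();R=Ro.from_euler('xyz',o['ee_rot']);Rt=Ro.from_euler('xyz',[rp[0],rp[1],yawdeg],degrees=True)
    a=np.degrees((R.inv()*Rt).as_rotvec());d=R.inv().apply(np.array([x,y,z])-o['tool_pos'])*1000
    print('t%.2f'%o['time'],'pos',o['tool_pos'].round(4),'yaw',np.degrees(o['ee_rot']).round(2),'w',round(o['width'],4),'F',o['wrist_force'].round(1),o['finger_force'],'\n GO',a.round(1).tolist(),d.round(1).tolist(),'rows>=%d'%max(np.linalg.norm(d)/50,np.linalg.norm(a)/8.59))
E
python3 - <<'E'
from h import *
t=pickle.load(open('top0.pkl','rb'))
bl=px(t,348,251.4,.008);br=px(t,429,239,.008);tl=px(t,336.7,182.5,.008);print(bl,br,tl,np.degrees(np.arctan2(*(bl-br)[:2])),np.degrees(np.arctan2(*(tl-bl)[1::-1])))
s=robot.snapshot('wrist');print(s['T_tool_cam'].round(3),s['fx'])
go(.42,.366,.28,151.8)
E
```

```text
[0.52686693 0.14787183 0.008     ] [ 0.53885068 -0.0490353   0.008     ] [0.70160779 0.15722238 0.008     ] -3.48272026123018 3.0630283948715893
[[ 0.    -0.96  -0.281  0.082]
 [ 1.     0.     0.    -0.   ]
 [-0.    -0.281  0.96  -0.179]
 [ 0.     0.     0.     1.   ]] 365.63875656429286
t0.15 pos [0.1779 0.52   0.2046] yaw [-1.799e+02 -1.000e-02  1.611e+02] w 0.0939 F [ 0.  -0.3 -0.5] 0.0 
 GO [-0.1, 0.0, 9.3] [-278.9, -67.4, -75.4] rows>=5
```

>>> arm_command(targets=[0,0,9.3,-279,-67,-75,-1,0,0,9.3,-279,-67,-75,-1,0,0,9.3,-279,-67,-75,-1,0,0,9.3,-279,-67,-75,-1,0,0,9.3,-279,-67,-75,-1,0,0,9.3,-279,-67,-75,-1,0,0,9.3,-279,-67,-75,-1,0,0,9.3,-279,-67,-75,-1,0,0,9.3,-279,-67,-75,-1,0,0,9.3,-279,-67,-75,-1])

```text
time: 1.15
tool_pos: [0.419, 0.3675, 0.28]
ee_rot: [-3.141, -0.001, 2.652]
wrist_force: [1.1, 0.5, 0.1]
width: 0.0939
finger_force: 0.0
```

```bash
python3 - <<'E'
from h import *
s=snap('wrist');save(s,'w1.png');pickle.dump(s,open('w1.pkl','wb'))
m=sel(s,(5,60,0),(30,255,255),.093,.108,(.28,.6),(.25,.5));Q=s['P'][m];print(len(Q),Q.mean(0),rect(Q))
go(.42,.366,.28,151.8)
E
```

```text
1731 [0.41228136 0.36957461 0.10009156] [[322.8999938964844, 413.5], [512.9000244140625, 311.3999938964844], [516.5, 318.1000061035156], [326.5, 420.20001220703125]]
t1.20 pos [0.419  0.3675 0.2801] yaw [-1.7997e+02 -3.0000e-02  1.5194e+02] w 0.0939 F [ 0.1 -0.1  0.2] 0.0 
 GO [-0.0, -0.0, 0.1] [-1.5, -0.8, 0.1] rows>=0
```

View pics/w1.png

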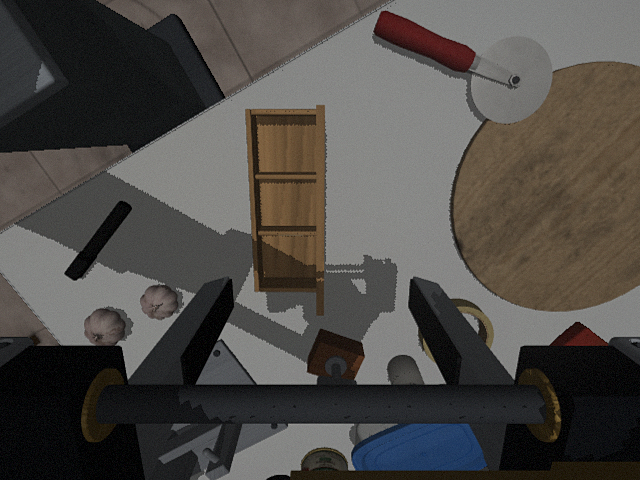

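Wrist view: caddy plate spans (320,106)–(320,312), centred between the fingers; the bulbs, block, tape are clear. Descend and grip.

>>> arm_command(targets=[0,0,0.2,-1.5,-1,150,-1,0,0,0.2,-1.5,-1,150,-1,0,0,0.2,-1.5,-1,150,-1,0,0,0.2,-1.5,-1,150,-1,0,0,0.2,-1.5,-1,180,-1,0,0,0.2,-1.5,-1,214,-1,0,0,0.2,-1.5,-1,214,-1,0,0,0.2,-1.5,-1,214,-1,0,0,0.2,-1.5,-1,214,1,0,0,0.2,-1.5,-1,214,1,0,0,0.2,-1.5,-1,214,1,0,0,0.2,-1.5,-1,214,1,0,0,0.2,-1.5,-1,214,1,0,0,0.2,-1.5,-1,214,1,0,0,0.2,-1.5,-1,214,1,0,0,0.2,-1.5,-1,214,1,0,0,0.2,-1.5,-1,214,1])

```text
time: 2.9
tool_pos: [0.4212, 0.365, 0.0664]
ee_rot: [-3.142, -0.0, 2.646]
wrist_force: [0.6, 0.8, 0.2]
width: 0.0254
finger_force: 0.0
```

>>> arm_command(targets=[0,0,0,0,0,0,1,0,0,0,0,0,0,1,0,0,0,0,0,0,1,0,0,0,0,0,0,1,0,0,0,0,0,0,1,0,0,0,0,0,-15,1,0,0,0,0,0,-30,1,0,0,0,0,0,-60,1,0,0,0,0,0,-90,1,0,0,0,0,0,-120,1,0,0,0,0,0,-150,1,0,0,0,0,0,-180,1,0,0,0,0,0,-190,1,0,0,0,0,0,-190,1,0,0,0,0,0,-190,1])

```text
time: 4.4
tool_pos: [0.4209, 0.3648, 0.2554]
ee_rot: [-3.14, -0.001, 2.646]
wrist_force: [-0.2, -0.2, -2.7]
width: 0.0079
finger_force: 30.0
```

```bash
python3 - <<'E'
from h import *
c,s_=np.cos(np.radians(3.2)),np.sin(np.radians(3.2))
def st(x,y): return .6176+c*x-s_*y,.0551+s_*x+c*y
go(*st(-.094,0),.25,93.2)
E
```

```text
t4.40 pos [0.4209 0.3648 0.2554] yaw [-1.7992e+02 -4.0000e-02  1.5160e+02] w 0.0079 F [-0.2 -0.2 -2.7] 30.00060472637415 
 GO [-0.1, 0.0, 58.4] [-240.3, -228.1, 5.5] rows>=6
```

>>> arm_command(targets=[0,0,5,-20,-19,0,1,0,0,10,-40,-38,0,1,0,0,15,-60,-57,0,1,0,0,20,-80,-76,0,1,0,0,25,-100,-95,0,1,0,0,30,-120,-114,0,1,0,0,35,-140,-133,0,1,0,0,40,-160,-152,0,1,0,0,45,-180,-171,0,1,0,0,50,-200,-190,0,1,0,0,54,-220,-209,0,1,0,0,58.4,-240,-228,5,1,0,0,58.4,-240,-228,5,1,0,0,58.4,-240,-228,5,1,0,0,58.4,-240,-228,5,1,0,0,58.4,-240,-228,5,1])

```text
time: 6.0
tool_pos: [0.5235, 0.0513, 0.2512]
ee_rot: [-3.141, -0.0, 1.628]
wrist_force: [-0.4, 0.8, -1.4]
width: 0.0078
finger_force: 30.0
```

```bash
python3 - <<'E'
from h import *
go(.525,.05,.25,93.2)
s=snap('wrist');save(s,'w2.png');pickle.dump(s,open('w2.pkl','wb'))
t=snap('scene');pickle.dump(t,open('scene2.pkl','wb'))
A=(0,0,0);Z=(180,255,255);P=s['P']
m=sel(s,(15,120,60),(35,255,255),.155,.18,(.55,.8),(-.1,.05));Q=P[m];print('brass',len(Q),np.r_[Q.mean(0),Q.min(0),Q.max(0)].round(4) if len(Q) else 0)
m=sel(s,A,Z,.128,.139,(.5,.75),(.05,.18));Q=P[m];print('upL',len(Q),Q.mean(0),rect(Q))
zt=np.nanmedian(P[...,2]);
m=sel(s,(5,60,0),(30,255,255),.21,.30,(.4,.6),(-.1,.25));Q=P[m];print('plate',len(Q),np.percentile(Q,[1,50,99],axis=0).round(4))
E
```

```text
t6.00 pos [0.5235 0.0513 0.2512] yaw [-1.7996e+02 -2.0000e-02  9.3310e+01] w 0.0078 F [-0.4  0.8 -1.4] 30.00049788504839 
 GO [-0.0, -0.0, 0.1] [-1.4, 1.4, 1.2] rows>=0
brass 1410 [ 0.663  -0.0114  0.1683  0.6439 -0.0319  0.1551  0.683   0.0072  0.1705]
upL 688 [0.61765279 0.12498282 0.13314687] [[591.9000244140625, 136.0], [593.5, 110.5], [627.9000244140625, 112.5999984741211], [626.2999877929688, 138.10000610351562]]
plate 16447 [[ 0.4382 -0.0251  0.2107]
 [ 0.4962  0.0891  0.2253]
 [ 0.5297  0.159   0.2861]]
```

View pics/w2.png

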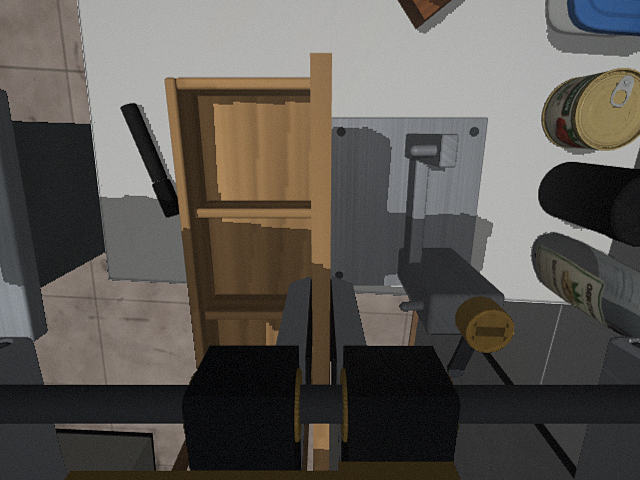

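Wrist view: caddy held with plate edge at columns 310–331, left pin (411–437,151), right pin tip (402,306), lock (485,323). I'll check the held pose and compute the approach.

```bash
cat >> h.py <<'E'
SY=3.3
def st(x,y):
    c,s=np.cos(np.radians(SY)),np.sin(np.radians(SY));return .6171+c*x-s*y,.0557+s*x+c*y
def tost(Q):
    c,s=np.cos(np.radians(SY)),np.sin(np.radians(SY));d=Q[...,:2]-np.array([.6171,.0557]);return np.stack([d@[c,s],d@[-s,c],Q[...,2]],-1)
E
python3 - <<'E'
from h import *
s=pickle.load(open('w2.pkl','rb'));P=tost(s['P'])
w=sel(s,(5,60,0),(30,255,255),.15,.30,(.4,.6),(-.1,.25))
print('tcp in stand',tost(np.array([.5235,.0513,.2512])))
m=w&(P[...,2]>.278);Q=P[m];print('plate top',len(Q),np.median(Q,0).round(4),Q.min(0).round(4),Q.max(0).round(4))
for y0 in(.0,.02,.04,.06,.08,.1):
    q=Q[(Q[:,1]>y0)&(Q[:,1]<y0+.01)]; 
    if len(q)>5: print(y0,np.percentile(q[:,0],[3,50,97]).round(4),np.median(q[:,2]).round(4))
m=w&(P[...,0]<-.168)&(P[...,2]>.21);Q=P[m];print('front wall',len(Q),np.percentile(Q,[2,50,98],axis=0).round(4))
for v in(100,200,300):print(P[v,165:182:3].round(3).tolist())
A=(0,0,0);Z=(180,255,255);
m=(P[...,2]>.112)&(P[...,2]<.14)&(P[...,0]>-.03)&(P[...,0]<-.008)&~w
for r in((.04,.1),(-.1,-.04)):
    q=P[m&(P[...,1]>r[0])&(P[...,1]<r[1])];print('pin',len(q),np.median(q,0).round(4) if len(q) else 0, q.min(0).round(4) if len(q) else 0,q.max(0).round(4) if len(q) else 0)
E
```

```text
tcp in stand [-0.09369808  0.00099529  0.2512    ]
plate top 7319 [-0.0939  0.045   0.2848] [-0.1098 -0.083   0.2784] [-0.0884  0.1106  0.3   ]
0.0 [-0.0979 -0.0935 -0.0894] 0.2848
0.02 [-0.0973 -0.0939 -0.0901] 0.2847
0.04 [-0.0976 -0.0939 -0.0898] 0.2848
0.06 [-0.0975 -0.0939 -0.0899] 0.2848
0.08 [-0.0977 -0.0939 -0.0901] 0.2848
0.1 [-0.0975 -0.0937 -0.0899] 0.2848
front wall 4935 [[-0.1751 -0.0547  0.2108]
 [-0.1703  0.0387  0.2239]
 [-0.1693  0.1067  0.2259]]
[[-0.266, 0.117, -0.001], [-0.174, 0.099, 0.225], [-0.173, 0.099, 0.224], [-0.171, 0.099, 0.226], [-0.17, 0.099, 0.223], [-0.17, 0.1, 0.22]]
[[-0.272, 0.009, 0.018], [-0.269, 0.008, 0.016], [-0.265, 0.008, 0.017], [-0.263, 0.008, 0.014], [-0.262, 0.007, 0.006], [-0.174, 0.046, 0.225]]
[[-0.706, -0.55, -0.879], [-0.698, -0.554, -0.888], [-0.683, -0.55, -0.881], [-0.671, -0.55, -0.879], [-0.66, -0.551, -0.882], [-0.646, -0.548, -0.876]]
pin 183 [-0.0152  0.0692  0.127 ] [-0.0218  0.0644  0.1228] [-0.008   0.0731  0.1295]
pin 142 [-0.0148 -0.0695  0.1266] [-0.0217 -0.0751  0.1218] [-0.008  -0.0662  0.129 ]
```

```bash
python3 - <<'E'
from h import *
go(*st(-.094,-.0012),.1135,93.3)
go(*st(-.045,-.0012),.1135,93.3)
E
```

```text
t6.10 pos [0.5237 0.0512 0.2515] yaw [ 1.7999e+02 -1.0000e-02  9.3300e+01] w 0.008 F [ 0.5 -0.3 -2. ] 30.000504031777382 
 GO [0.0, -0.0, -0.0] [-2.1, -0.6, 138.0] rows>=2
t6.10 pos [0.5237 0.0512 0.2515] yaw [ 1.7999e+02 -1.0000e-02  9.3300e+01] w 0.008 F [ 0.5 -0.3 -2. ] 30.000504031777382 
 GO [0.0, -0.0, -0.0] [-2.1, 48.4, 138.0] rows>=2
```

>>> arm_command(targets=[0,0,0,-2,-0.6,30,1,0,0,0,-2,-0.6,60,1,0,0,0,-2,-0.6,90,1,0,0,0,-2,-0.6,120,1,0,0,0,-2,-0.6,138,1,0,0,0,-2,-0.6,138,1,0,0,0,-2,16,138,1,0,0,0,-2,32,138,1,0,0,0,-2,48,138,1,0,0,0,-2,48,138,1,0,0,0,-2,48,138,1,0,0,0,-2,48,138,1])

```text
time: 7.3
tool_pos: [0.5715, 0.0512, 0.114]
ee_rot: [-3.142, -0.0, 1.627]
wrist_force: [0.9, 0.4, -3.4]
width: 0.0074
finger_force: 30.0
```

```bash
python3 - <<'E'
from h import *
go(*st(-.045,-.0012),.1135,93.3)
s=snap('wrist');save(s,'w3.png');P=tost(s['P'])
print(tost(robot.get_obs()['tool_pos']))
w=sel(s,(5,60,0),(30,255,255),.04,.2,(.4,.65),(-.1,.25))
m=w&(P[...,2]>.14);Q=P[m];print('plate top',np.median(Q,0).round(4),np.percentile(Q,[.5,99.5],axis=0).round(4))
rows=np.where(m.any(1))[0];print(rows[:4]);
u=np.where(m[rows[2]])[0];print(u.min(),u.max(),[tost(px(s,u.mean(),r-.5,.147)).round(4) for r in rows[:3]])
m=(P[...,2]>.112)&(P[...,2]<.14)&(P[...,0]>-.03)&(P[...,0]<-.008)&~w
for r in((.04,.1),(-.1,-.04)):
    q=P[m&(P[...,1]>r[0])&(P[...,1]<r[1])];print('pin',len(q),np.median(q,0).round(4),q.min(0).round(4),q.max(0).round(4))
E
```

```text
t7.30 pos [0.5715 0.0512 0.114 ] yaw [-180.     -0.     93.22] w 0.0074 F [ 0.9  0.4 -3.4] 30.000694133341312 
 GO [-0.0, -0.0, -0.1] [0.7, 0.8, 0.5] rows>=0
[-0.04588348 -0.00190949  0.11389926]
plate top [-0.0448  0.0235  0.1479] [[-0.0499 -0.0841  0.1448]
 [ 0.0294  0.1071  0.1731]]
[53 54 55 56]
310 331 [array([-0.0457,  0.108 ,  0.147 ]), array([-0.0457,  0.1076,  0.147 ]), array([-0.0457,  0.1073,  0.147 ])]
pin 585 [-0.0147  0.0692  0.127 ] [-0.0217  0.0644  0.1222] [-0.008   0.0734  0.13  ]
  return _methods._mean(a, axis=axis, dtype=dtype,
  ret = um.true_divide(
Traceback (most recent call last):
ValueError: zero-size array to reduction operation minimum which has no identity
```

View pics/w3.png

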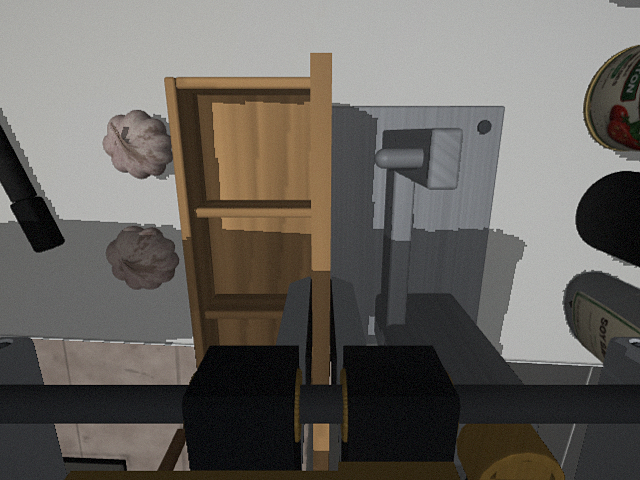

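Wrist view: the plate top edge runs between columns 310–331, left pin tip at (377,157), aligned. Go forward following the pin slope.

>>> arm_command(targets=[0,0,-0.1,0,8,0,1,0,0,-0.1,0,16,0,1,0,0,-0.1,0,20,0.4,1,0,0,-0.1,0,20,0.4,1,0,0,-0.1,0,24,1,1,0,0,-0.1,0,28,2,1,0,0,-0.1,0,32,3,1,0,0,-0.1,0,32,3,1])

```text
time: 8.15
tool_pos: [0.6044, 0.0528, 0.1102]
ee_rot: [3.142, 0.0, 1.628]
wrist_force: [-0.0, -0.2, -2.7]
width: 0.0082
finger_force: 30.0
```

```bash
python3 - <<'E'
from h import *
go(*st(-.004,-.001),.1086,93.3)
print(tost(robot.get_obs()['tool_pos']))
E
```

```text
t8.15 pos [0.6044 0.0528 0.1102] yaw [180.    0.   93.3] w 0.0082 F [-0.  -0.2 -2.7] 30.000975988805294 
 GO [0.0, 0.0, 0.0] [1.2, 8.9, 1.6] rows>=0
[-0.01286253 -0.00221123  0.11021254]
```

>>> arm_command(targets=[0,0,0,0,3,0.6,1,0,0,0,0,6,1.2,1,0,0,0,0,9,2,1,0,0,0,0,10,2.5,1,0,0,0,0,10,2.5,1,0,0,0,0,10,3,1,0,0,0,0,10,3,1])

```text
time: 8.85
tool_pos: [0.6138, 0.0533, 0.1078]
ee_rot: [3.142, 0.0, 1.628]
wrist_force: [-1.4, -0.1, 0.1]
width: 0.0078
finger_force: 30.0
```

```bash
python3 - <<'E'
from h import *
go(*st(-.004,-.001),.1070,93.3)
print(tost(robot.get_obs()['tool_pos']))
s=snap('wrist');P=tost(s['P']);w=sel(s,(5,60,0),(30,255,255),.04,.2,(.4,.65),(-.1,.25))
m=w&(P[...,2]>.13)&(P[...,1]>.02)&(P[...,0]<.01);Q=P[m];print('plate top',np.median(Q,0).round(4),np.percentile(Q,[.5,99.5],axis=0).round(4))
save(s,'w4.png')
E
```

```text
t8.85 pos [0.6138 0.0533 0.1078] yaw [180.     0.    93.31] w 0.0078 F [-1.4 -0.1  0.1] 29.999661818146706 
 GO [0.0, 0.0, 0.0] [1.2, -0.5, 0.8] rows>=0
[-0.00347401 -0.00216221  0.10783389]
plate top [-0.0037  0.0695  0.1415] [[-0.0076  0.0206  0.1397]
 [ 0.0004  0.1072  0.1431]]
```

>>> arm_command(targets=[0,0,0,0,1.5,1,1,0,0,0,0,1.5,1.5,1,0,0,0,0,1.5,1.5,1,0,0,0,0,1,1.5,-1,0,0,0,0,0,1.5,-1,0,0,0,0,0,1.5,-1,0,0,0,0,0,1.5,-1,0,0,0,0,0,1.5,-1,0,0,0,0,0,1.5,-1,0,0,0,0,0,1.5,-1,0,0,0,0,0,1.5,-1,0,0,0,0,0,1.5,-1,0,0,0,0,0,1.5,-1])

```text
time: 10.2
tool_pos: [0.6139, 0.0534, 0.106]
ee_rot: [3.142, -0.0, 1.628]
wrist_force: [-0.4, 0.4, 0.2]
width: 0.0842
finger_force: 0.0
```

```bash
python3 - <<'E'
from h import *
go(*st(-.004,-.001),.1070,93.3)
s=snap('wrist');P=tost(s['P']);w=sel(s,(5,60,0),(30,255,255),.04,.2,(.4,.65),(-.1,.25))
m=w&(P[...,2]>.13)&(P[...,1]>.02)&(P[...,0]<.01);Q=P[m];print('plate top',np.median(Q,0).round(4),np.percentile(Q,[.5,99.5],axis=0).round(4))
m=w&(P[...,0]<-.079)&(P[...,2]>.07);Q=P[m];print('front',np.percentile(Q,[2,50,98],axis=0).round(4))
save(s,'w5.png')
E
```

```text
t10.20 pos [0.6139 0.0534 0.106 ] yaw [180.    -0.    93.31] w 0.0842 F [-0.4  0.4  0.2] 0.0 
 GO [0.0, -0.0, 0.0] [1.1, -0.7, -1.0] rows>=0
plate top [-0.0036  0.0694  0.1413] [[-0.0076  0.0206  0.1392]
 [ 0.0003  0.1073  0.1429]]
front [[-0.0849 -0.0217  0.0706]
 [-0.0806  0.0486  0.0806]
 [-0.0793  0.1042  0.0824]]
```

>>> arm_command(targets=[0,0,0,0,0,-40,-1,0,0,0,0,0,-80,-1,0,0,0,0,0,-120,-1,0,0,0,0,0,-160,-1,0,0,0,0,0,-190,-1,0,0,0,0,0,-190,-1,0,0,0,0,0,-190,-1])

```text
time: 10.95
tool_pos: [0.6141, 0.0534, 0.2962]
ee_rot: [3.14, -0.0, 1.628]
wrist_force: [0.2, -0.5, 0.4]
width: 0.0936
finger_force: 0.0
```

```bash
python3 - <<'E'
from h import *
go(.605,.275,.27,233)
E
```

```text
t10.95 pos [0.6141 0.0534 0.2962] yaw [179.93  -0.    93.31] w 0.0936 F [ 0.2 -0.5  0.4] 0.0 
 GO [0.0, 0.1, -139.7] [221.8, 3.6, 26.2] rows>=16
```

>>> arm_command(targets=[0,0,-20,50,0,0,-1,0,0,-45,100,0,0,-1,0,0,-70,150,0,10,-1,0,0,-100,222,4,26,-1,0,0,-139.7,222,4,26,-1,0,0,-139.7,222,4,26,-1,0,0,-139.7,222,4,26,-1,0,0,-139.7,222,4,26,-1,0,0,-139.7,222,4,26,-1,0,0,-139.7,222,4,26,-1,0,0,-139.7,222,4,26,-1,0,0,-139.7,222,4,26,-1,0,0,-139.7,222,4,26,-1,0,0,-139.7,222,4,26,-1,0,0,-139.7,222,4,26,-1,0,0,-139.7,222,4,26,-1,0,0,-139.7,222,4,26,-1,0,0,-139.7,222,4,26,-1,0,0,-139.7,222,4,26,-1])

```text
time: 12.85
tool_pos: [0.6045, 0.2751, 0.2676]
ee_rot: [3.139, -0.003, -2.217]
wrist_force: [0.1, 0.1, -0.4]
width: 0.0938
finger_force: 0.0
```

```bash
python3 - <<'E'
from h import *
go(.605,.275,.27,233)
s=snap('wrist');save(s,'w6.png');pickle.dump(s,open('w6.pkl','wb'))
A=(0,0,0);Z=(180,255,255);P=s['P']
m=sel(s,A,Z,.094,.106,(.55,.68),(.2,.35));Q=P[m];print('grip',len(Q),Q.mean(0),rect(Q))
m=sel(s,(0,60,0),(20,255,255),.03,.04,(.55,.69),(.2,.34));Q=P[m];print('block',len(Q),Q.mean(0),rect(Q))
E
```

```text
t12.85 pos [0.6045 0.2751 0.2676] yaw [ 179.87   -0.18 -127.05] w 0.0938 F [ 0.1  0.1 -0.4] 0.0 
 GO [0.1, -0.2, -0.0] [-0.2, -0.4, -2.4] rows>=0
grip 569 [0.61883817 0.28139249 0.10019676] [[600.4000244140625, 266.0], [609.2000122070312, 259.29998779296875], [638.5, 297.8999938964844], [629.5999755859375, 304.6000061035156]]
block 1628 [0.61718846 0.2795764  0.03508023] [[579.2000122070312, 280.20001220703125], [611.9000244140625, 242.5], [660.4000244140625, 284.70001220703125], [627.5999755859375, 322.29998779296875]]
```

View pics/w6.png

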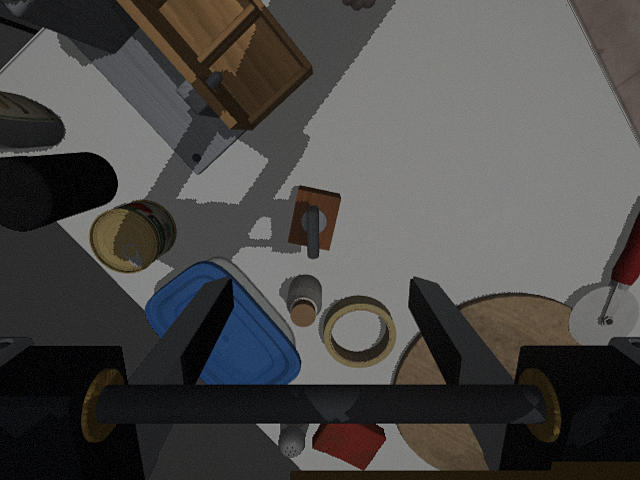

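Wrist view: key grip at (313,235), block at (315,218), cork jar (304,300) and tape (360,330) clear of the fingers' path. Key yaw 52.9°, block yaw ~41°.

```bash
python3 - <<'E'
from h import *
go(.6195,.282,.065,232.9)
E
```

```text
t12.90 pos [0.6047 0.2751 0.2682] yaw [ 1.7991e+02 -1.4000e-01 -1.2705e+02] w 0.0938 F [-0.2  0.5 -0.3] 0.0 
 GO [0.1, -0.1, 0.1] [-15.0, -8.0, 203.1] rows>=4
```

>>> arm_command(targets=[0,0,0,-15,-8,45,-1,0,0,0,-15,-8,90,-1,0,0,0,-15,-8,130,-1,0,0,0,-15,-8,160,-1,0,0,0,-15,-8,185,-1,0,0,0,-15,-8,203,-1,0,0,0,-15,-8,203,-1,0,0,0,-15,-8,203,-1,0,0,0,-15,-8,203,1,0,0,0,-15,-8,203,1,0,0,0,-15,-8,203,1,0,0,0,-15,-8,203,1,0,0,0,-15,-8,203,1,0,0,0,-15,-8,203,1,0,0,0,-15,-8,203,1,0,0,0,-15,-8,203,1,0,0,0,-15,-8,203,1,0,0,0,-15,-8,203,1,0,0,0,-15,-8,203,1,0,0,0,-15,-8,203,1])

```text
time: 14.9
tool_pos: [0.6202, 0.2827, 0.0669]
ee_rot: [3.141, -0.0, -2.216]
wrist_force: [-0.5, 0.6, 0.3]
width: 0.0117
finger_force: 30.0
```

```bash
python3 - <<'E'
from h import *
go(.6195,.282,.26,232.9)
E
```

```text
t14.90 pos [0.6202 0.2827 0.0669] yaw [ 179.95   -0.   -126.99] w 0.0117 F [-0.5  0.6  0.3] 29.998653800498687 
 GO [0.0, -0.0, 0.1] [1.0, 0.3, -193.1] rows>=3
```

>>> arm_command(targets=[0,0,0,0,0,-15,1,0,0,0,0,0,-30,1,0,0,0,0,0,-60,1,0,0,0,0,0,-100,1,0,0,0,0,0,-140,1,0,0,0,0,0,-193,1,0,0,0,0,0,-193,1,0,0,0,0,0,-193,1,0,0,0,0,0,-193,1])

```text
time: 15.8
tool_pos: [0.6202, 0.2822, 0.2593]
ee_rot: [3.141, -0.001, -2.217]
wrist_force: [-0.6, 0.3, -2.2]
width: 0.012
finger_force: 30.0
```

```bash
python3 - <<'E'
from h import *
go(*st(.042,-.07),.30,183.3)
s=snap('wrist');save(s,'w7.png');pickle.dump(s,open('w7.pkl','wb'))
t=snap('top');pickle.dump(t,open('top7.pkl','wb'))
def up(im,x0,y0,x1,y1,k): return cv2.resize(im[y0:y1,x0:x1,::-1],None,fx=k,fy=k,interpolation=cv2.INTER_CUBIC)
cv2.imwrite('pics/c.png',np.hstack([up(s['color'],240,160,400,300,3),up(t['color'],250,180,330,250,3.7)[:420]] if 0 else [up(s['color'],230,150,410,330,3.2)]))
E
```

```text
t15.80 pos [0.6202 0.2822 0.2593] yaw [ 1.7996e+02 -6.0000e-02 -1.2700e+02] w 0.012 F [-0.6  0.3 -2.2] 29.998863519358565 
 GO [0.0, -0.1, 49.7] [209.0, -211.2, -40.6] rows>=5
```

View pics/c.png

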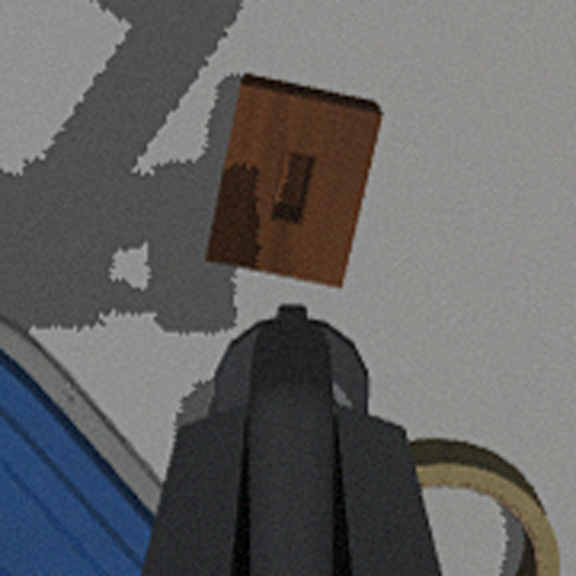

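Crop: the block's slot runs (303,154)–(286,220) along the block's long axis. Go above the lock.

>>> arm_command(targets=[0,0,0,0,0,-40,1,0,0,8,35,-35,-41,1,0,0,16,70,-70,-41,1,0,0,24,105,-105,-41,1,0,0,32,140,-140,-41,1,0,0,40,175,-175,-41,1,0,0,49.7,209,-211,-41,1,0,0,49.7,209,-211,-41,1,0,0,49.7,209,-211,-41,1,0,0,49.7,209,-211,-41,1,0,0,49.7,209,-211,-41,1])

```text
time: 17.0
tool_pos: [0.663, -0.0098, 0.3006]
ee_rot: [3.141, -0.001, -3.081]
wrist_force: [0.1, -0.4, -0.7]
width: 0.0119
finger_force: 30.0
```

```bash
python3 - <<'E'
from h import *
w7=pickle.load(open('w7.pkl','rb'))
f=lambda a,b,z:px(w7,230+(a+.5)/3.2-.5,150+(b+.5)/3.2-.5,z)
print('slot',f(294,187,.035),f(303,154,.035)-f(286,220,.035))
cs=[f(*p,.035) for p in((243,80),(380,113),(343,286),(208,260))];print('block',np.mean(cs,0),[c.round(4).tolist() for c in cs])
s=snap('wrist');save(s,'w8.png');pickle.dump(s,open('w8.pkl','wb'));P=s['P']
m=sel(s,(15,120,40),(35,255,255),.162,.176,(.6,.72),(-.06,.05));Q=P[m];print('brass',len(Q),Q.mean(0),(Q.min(0)+Q.max(0))/2)
mm=m.astype(np.uint8);c=max(cv2.findContours(mm,0,1)[0],key=cv2.contourArea);e=cv2.fitEllipse(cv2.convexHull(c));print(e,px(s,*e[0],.169))
go(*st(.042,-.07),.2300,183.3)
cv2.imwrite('pics/d.png',cv2.resize(s['color'][100:340,200:440,::-1],None,fx=2.5,fy=2.5,interpolation=cv2.INTER_CUBIC))
E
```

```text
slot [0.61887612 0.28251456 0.035     ] [-0.01890708 -0.01522024  0.        ]
block [0.61899098 0.28229511 0.035     ] [[0.6104, 0.2423, 0.035], [0.5796, 0.2796, 0.035], [0.6266, 0.322, 0.035], [0.6593, 0.2852, 0.035]]
brass 1240 [ 0.66166622 -0.01297463  0.16840115] [ 0.66281672 -0.01294051  0.16654199]
((317.2706298828125, 228.43936157226562), (43.260223388671875, 44.226097106933594), 99.9381332397461) [ 0.66209898 -0.01282331  0.169     ]
t17.05 pos [ 0.6631 -0.0097  0.3009] yaw [ 1.7998e+02 -1.0000e-02 -1.7653e+02] w 0.0119 F [ 0.   0.2 -0.4] 29.999051891063573 
 GO [0.0, -0.0, 0.2] [0.2, -2.0, 70.9] rows>=1
```

View pics/d.png

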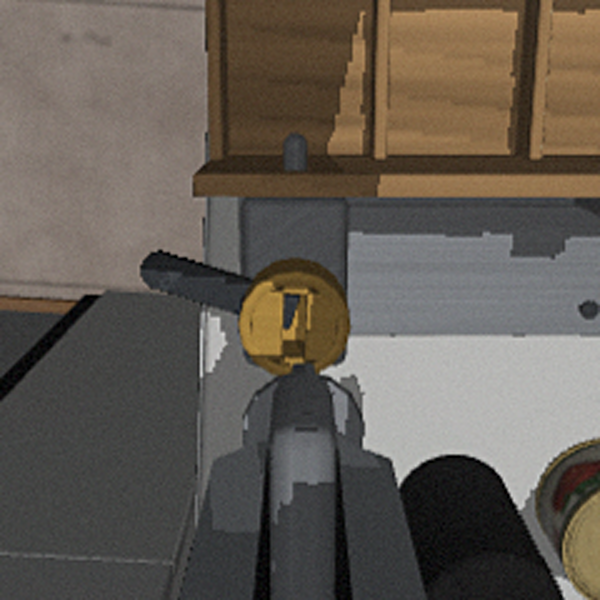

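Crop: slot in brass spans (284–312, 290–362), centre (298,326); key tip at (300,365) just in line. Descend to just above, then check.

>>> arm_command(targets=[0,0,0.2,-1.1,-1.9,30,1,0,0,0.2,-1.1,-1.9,60,1,0,0,0.2,-1.1,-1.9,71,1,0,0,0.2,-1.1,-1.9,71,1,0,0,0.2,-1.1,-1.9,71,1])

```text
time: 17.55
tool_pos: [0.6648, -0.0128, 0.2313]
ee_rot: [-3.141, 0.002, -3.086]
wrist_force: [-0.6, -0.1, -0.2]
width: 0.0122
finger_force: 30.0
```

```bash
python3 - <<'E'
from h import *
go(.6643,-.0115,.2200,183.3)
s=snap('wrist');save(s,'w9.png');pickle.dump(s,open('w9.pkl','wb'))
cv2.imwrite('pics/e.png',cv2.resize(s['color'][150:350,220:420,::-1],None,fx=3,fy=3,interpolation=cv2.INTER_CUBIC))
E
```

```text
t17.55 pos [ 0.6648 -0.0128  0.2313] yaw [-1.7999e+02  1.0000e-01 -1.7684e+02] w 0.0122 F [-0.6 -0.1 -0.2] 29.99899783586443 
 GO [-0.0, 0.1, -0.1] [0.5, 1.3, 11.3] rows>=0
```

View pics/e.png

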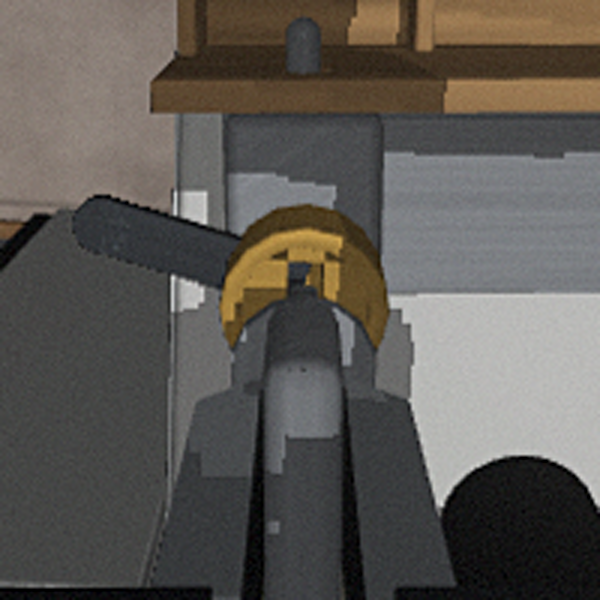

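Crop: brass circle columns 222–388 (centre 305), key blade centre 304: laterally aligned. Insert gently.

>>> arm_command(targets=[0,0,0,0.3,0.5,3,1,0,0,0,0.3,0.5,6,1,0,0,0,0.3,0.5,8,1,0,0,0,0.3,0.5,10,1,0,0,0,0.3,0.5,12,1,0,0,0,0.3,0.5,12,1])

```text
time: 18.2
tool_pos: [0.664, -0.0129, 0.2174]
ee_rot: [3.141, -0.001, -3.087]
wrist_force: [0.7, -0.4, -0.8]
width: 0.0117
finger_force: 30.0
```

>>> arm_command(targets=[0,0,0,0,0,4,1,0,0,0,0,0,8,1,0,0,0,0,0,12,1,0,0,0,0,0,15,1,0,0,0,0,0,16.5,1,0,0,0,0,0,16.5,1,0,0,0,0,0,16.5,1])

```text
time: 18.9
tool_pos: [0.6641, -0.0128, 0.2047]
ee_rot: [-3.141, 0.003, -3.087]
wrist_force: [-2.5, -0.5, 7.1]
width: 0.0116
finger_force: 30.0
```

>>> arm_command(targets=[0,0,0,0.7,0,0,1,0,0,0,0.7,0,0,1,0,0,0,0.7,0,2,1,0,0,0,0.7,0,4,1,0,0,0,0.7,0,4,1])

```text
time: 19.4
tool_pos: [0.664, -0.0127, 0.2045]
ee_rot: [-3.141, 0.008, -3.087]
wrist_force: [-4.3, 0.6, 15.9]
width: 0.0117
finger_force: 30.0
```

```bash
python3 - <<'E'
from h import *
go(.6643,-.0115,.2009,183.3);print(robot.get_obs()['wrist_torque'])
s=snap('wrist');save(s,'w10.png')
cv2.imwrite('pics/f.png',cv2.resize(s['color'][150:350,220:420,::-1],None,fx=3,fy=3,interpolation=cv2.INTER_CUBIC))
t=snap('scene');P=tost(t['P'])
m=(abs(P[...,0]-.042)<.03)&(abs(P[...,1]+.07)<.03)&(P[...,2]>.16)&(P[...,2]<.19)
q=P[m];print(len(q),np.percentile(q[:,2],[5,25,50,75,95,99]).round(4))
cv2.imwrite('pics/g.png',cv2.resize(t['color'][100:220,260:400,::-1],None,fx=5,fy=5,interpolation=cv2.INTER_CUBIC))
E
```

```text
t19.40 pos [ 0.664  -0.0127  0.2045] yaw [-179.94    0.43 -176.88] w 0.0117 F [-4.3  0.6 15.9] 30.00254310434684 
 GO [-0.1, 0.4, -0.2] [-0.3, 1.2, 3.6] rows>=0
[ 0.17348102  1.14717872 -0.00472281]
186 [0.1622 0.1655 0.1705 0.1756 0.1841 0.189 ]
```

View pics/g.png

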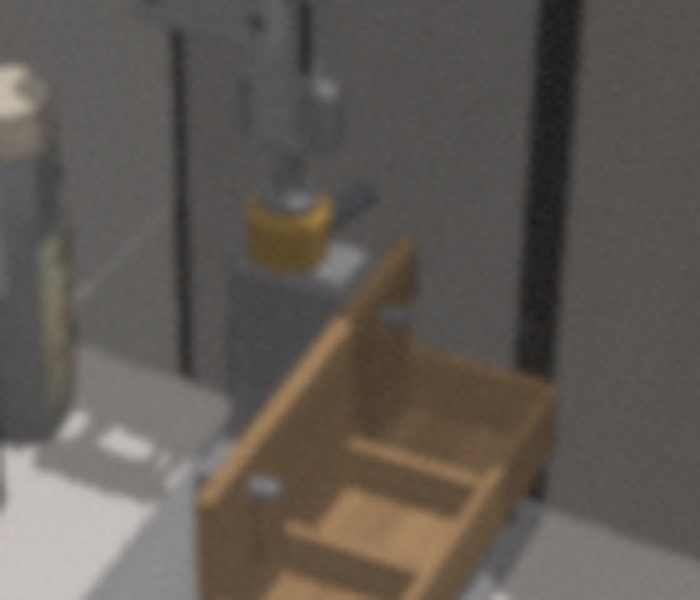

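```bash
python3 - <<'E'
from h import *
s=snap('wrist');P=s['P'];Q=P[150:350,220:420]
hsv=cv2.cvtColor(s['color'],cv2.COLOR_RGB2HSV)
for u in(308,314,321,328,334):print(u,[(v,P[v,u].round(4).tolist()[0::2],int(hsv[v,u,1])) for v in range(226,268,4)])
E
```

```text
308 [(226, [0.6441, 0.1421], 9), (230, [0.6468, 0.1427], 13), (234, [0.6467, 0.153], 148), (238, [0.6462, 0.1635], 151), (242, [0.6473, 0.1686], 153), (246, [0.6494, 0.17], 164), (250, [0.6525, 0.1685], 164), (254, [0.6521, 0.1771], 13), (258, [0.6542, 0.1784], 14), (262, [0.6568, 0.1782], 23), (266, [0.6432, 0.2201], 9)]
314 [(226, [0.6439, 0.1423], 18), (230, [0.6452, 0.1477], 164), (234, [0.6448, 0.1586], 171), (238, [0.6449, 0.1673], 157), (242, [0.647, 0.169], 157), (246, [0.652, 0.1614], 150), (250, [0.65, 0.1752], 34), (254, [0.6391, 0.2141], 23), (258, [0.6394, 0.2191], 19), (262, [0.6394, 0.2244], 9), (266, [0.639, 0.2307], 23)]
321 [(226, [0.6437, 0.142], 20), (230, [0.644, 0.151], 151), (234, [0.6441, 0.1603], 148), (238, [0.6441, 0.1693], 166), (242, [0.6466, 0.1693], 158), (246, [0.6493, 0.169], 156), (250, [0.6387, 0.2086], 4), (254, [0.6383, 0.2158], 13), (258, [0.6389, 0.2197], 9), (262, [0.6381, 0.2274], 25), (266, [0.6384, 0.2316], 5)]
328 [(226, [0.6435, 0.1418], 13), (230, [0.6445, 0.1483], 152), (234, [0.6444, 0.1583], 155), (238, [0.6448, 0.1662], 150), (242, [0.6462, 0.1699], 157), (246, [0.6492, 0.1685], 155), (250, [0.6495, 0.1754], 25), (254, [0.6391, 0.2129], 37), (258, [0.6392, 0.2184], 0), (262, [0.6391, 0.2243], 8), (266, [0.6392, 0.2292], 14)]
334 [(226, [0.6432, 0.142], 21), (230, [0.6463, 0.1408], 38), (234, [0.6455, 0.1537], 143), (238, [0.6452, 0.1641], 146), (242, [0.6466, 0.1679], 154), (246, [0.6491, 0.1681], 155), (250, [0.6517, 0.1681], 162), (254, [0.6513, 0.177], 26), (258, [0.6535, 0.1779], 18), (262, [0.6563, 0.1771], 15), (266, [0.6586, 0.1777], 13)]
```

View pics/f.png

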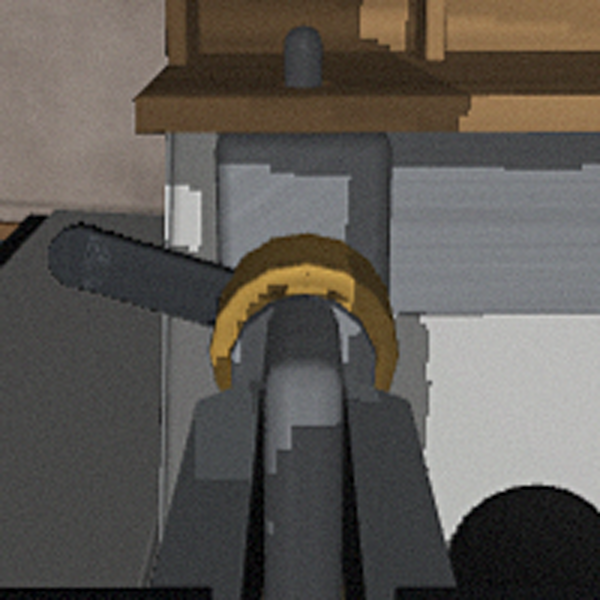

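Crop f: the key sits in the lock but the collar is ~3.7 mm above the top, so it's a slight jam. I'll relax and centre it.

>>> arm_command(targets=[0,0,0,0,0,-5,1,0,0,0,1,0,-5,1,0,0,0,1,0,-5,1])

```text
time: 19.85
tool_pos: [0.6636, -0.0129, 0.2047]
ee_rot: [-3.141, 0.005, -3.087]
wrist_force: [0.6, 0.3, 6.5]
width: 0.0116
finger_force: 30.0
```

```bash
python3 - <<'E'
from h import *
go(.6643,-.0115,.2009,183.3);print(robot.get_obs()['wrist_torque'])
E
```

```text
t19.85 pos [ 0.6636 -0.0129  0.2047] yaw [-179.97    0.28 -176.89] w 0.0116 F [0.6 0.3 6.5] 30.000795068917796 
 GO [-0.0, 0.3, -0.2] [-0.8, 1.4, 3.8] rows>=0
[ 0.06698355 -0.07542757 -0.01183915]
```

>>> arm_command(targets=[0,0,0,-0.5,0,-3,1,0,0,0,-0.5,1.2,-3,1,0,0,0,-0.5,1.2,1,1,0,0,2.5,-0.5,1.2,1,1,0,0,-2.5,-0.5,1.2,1,1,0,0,0,-0.5,1.2,1,1,0,0,0,-0.5,1.2,1,1])

```text
time: 20.55
tool_pos: [0.6633, -0.012, 0.2046]
ee_rot: [-3.14, 0.004, -3.088]
wrist_force: [-0.3, 0.6, 9.7]
width: 0.0119
finger_force: 30.0
```

```bash
python3 - <<'E'
from h import *
go(.6643,-.0115,.2009,183.3);print(robot.get_obs()['wrist_torque'])
E
```

```text
t20.55 pos [ 0.6633 -0.012   0.2046] yaw [-179.93    0.21 -176.94] w 0.0119 F [-0.3  0.6  9.7] 30.002171426312998 
 GO [-0.1, 0.2, -0.2] [-1.0, 0.5, 3.7] rows>=0
[-0.14494821  0.44825509 -0.00223525]
```

The key moves freely sideways and bears down, within the 7 mm tolerance. Now turn clockwise.

>>> arm_command(targets=[0,0,5,0,0,-1,1,0,0,10,0,0,-1,1,0,0,15,0,0,-1,1,0,0,20,0,0,-1,1,0,0,25,0,0,-1,1,0,0,30,0,0,-1,1,0,0,30,0,0,-1,1])

```text
time: 21.25
tool_pos: [0.6634, -0.0125, 0.2046]
ee_rot: [-3.142, 0.003, 2.67]
wrist_force: [0.1, -0.8, 6.9]
width: 0.0115
finger_force: 30.0
```

```bash
python3 - <<'E'
from h import *
go(.6633,-.012,.2046,100);print(robot.get_obs()['wrist_torque'])
s=snap('wrist');P=s['P'];save(s,'w11.png')
m=sel(s,(0,0,0),(180,70,255),.171,.183,(.64,.69),(-.04,.02));Q=P[m];print('collar',len(Q),np.median(Q,0))
E
```

```text
t21.25 pos [ 0.6634 -0.0125  0.2046] yaw [-180.      0.2   152.99] w 0.0115 F [ 0.1 -0.8  6.9] 30.002350638387725 
 GO [0.1, 0.2, 53.0] [0.3, 0.4, 0.0] rows>=6
[-0.35177313  0.26497283  0.03837143]
collar 510 [ 0.65787696 -0.0054848   0.17767162]
```

```bash
python3 - <<'E'
import cv2
a=cv2.imread('pics/w11.png');cv2.imwrite('pics/k.png',cv2.resize(a[120:360,200:440],None,fx=2.5,fy=2.5,interpolation=cv2.INTER_CUBIC))
E
```

```text
(no output)
```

View pics/k.png

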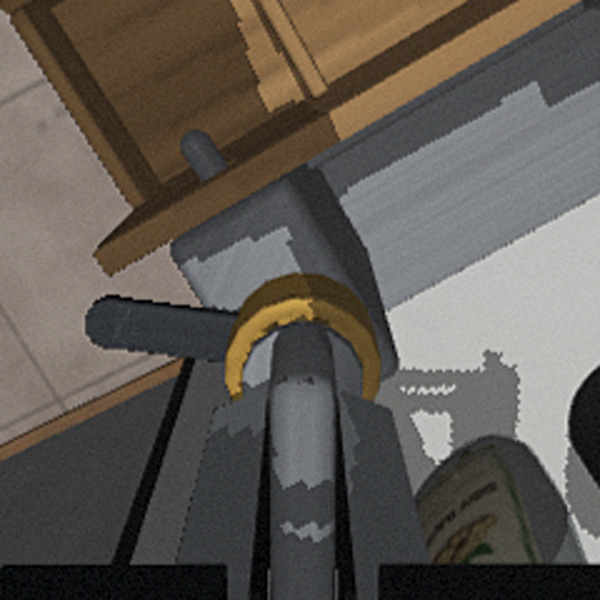

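Crop: latch at (100,320) is swinging with the lock; keep turning to the stop.

>>> arm_command(targets=[0,0,6,0,0,0,1,0,0,12,0,0,0,1,0,0,18,0,0,0,1,0,0,24,0,0,0,1,0,0,30,0,0,0,1,0,0,36,0,0,0,1,0,0,42,0,0,0,1,0,0,48,0,0,0,1,0,0,52,0,0,0,1,0,0,56,0,0,0,1,0,0,58,0,0,0,1,0,0,58,0,0,0,1,0,0,58,0,0,0,1,0,0,58,0,0,0,1])

```text
time: 22.7
tool_pos: [0.6634, -0.0122, 0.2046]
ee_rot: [3.139, 0.002, 1.661]
wrist_force: [-1.5, -1.9, 7.4]
width: 0.0122
finger_force: 30.8
```

```bash
python3 - <<'E'
from h import *
go(.6633,-.012,.2046,95);print(robot.get_obs()['wrist_torque'])
s=snap('wrist');P=tost(s['P']);save(s,'w12.png')
m=(P[...,2]>.143)&(P[...,2]<.153)&(np.hypot(P[...,0]-.042,P[...,1]+.07)<.065)&(np.hypot(P[...,0]-.042,P[...,1]+.07)>.024);Q=P[m];print('latch',len(Q),np.median(Q,0),np.degrees(np.arctan2(np.median(Q[:,1])+.07,np.median(Q[:,0])-.042)))
t=snap('top');P=tost(t['P']);m=(P[...,2]>.143)&(P[...,2]<.153)&(np.hypot(P[...,0]-.042,P[...,1]+.07)<.065)&(np.hypot(P[...,0]-.042,P[...,1]+.07)>.024);Q=P[m];print('latch',len(Q),np.median(Q,0))
E
```

```text
t22.70 pos [ 0.6634 -0.0122  0.2046] yaw [1.7983e+02 1.0000e-01 9.5180e+01] w 0.0122 F [-1.5 -1.9  7.4] 30.784791111946106 
 GO [0.2, 0.1, 0.2] [0.2, -0.1, 0.0] rows>=0
[-0.37684342  0.27492564  0.60304558]
latch 1073 [ 0.00224856 -0.07018709  0.15087019] -179.7303401715775
latch 92 [ 0.0027411  -0.05867541  0.14531309]
```

At the stop (torque 0.6 N m, latch along −x). Ease back within the play and draw the key out.

>>> arm_command(targets=[0,0,-3,0,0,0,1,0,0,-5,0,0,0,1,0,0,-5,0,0,0,1,0,0,-5,0,0,-10,1,0,0,-5,0,0,-20,1,0,0,-5,0,0,-30,1,0,0,-5,0,0,-50,1,0,0,-5,0,0,-75,1,0,0,-5,0,0,-100,1,0,0,-5,0,0,-100,1,0,0,-5,0,0,-100,1])

```text
time: 23.9
tool_pos: [0.6628, -0.0117, 0.3031]
ee_rot: [3.141, 0.0, 1.747]
wrist_force: [-0.3, 0.6, -1.8]
width: 0.0116
finger_force: 30.0
```

```bash
python3 - <<'E'
from h import *
go(.6199,.2829,.20,221)
s=snap('wrist');P=s['P'];save(s,'w13.png');T=np.linalg.inv(s['T'])
S=tost(P);r=np.hypot(S[...,0]-.042,S[...,1]+.07);m=(S[...,2]>.143)&(S[...,2]<.153)&(r<.065)&(r>.024);Q=S[m];print('latch',len(Q),np.median(Q,0))
o=robot.get_obs();R=Ro.from_euler('xyz',o['ee_rot'])
L=R.inv().apply((P-o['tool_pos']).reshape(-1,3)).reshape(P.shape)
m=(L[...,2]>.024)&(L[...,2]<.030)&(np.hypot(L[...,0],L[...,1])<.025);Q=L[m];print('collar',len(Q),np.median(Q,0),Q.min(0),Q.max(0))
for lo in range(15,56,5):
    m=(L[...,2]>lo/1e3)&(L[...,2]<(lo+5)/1e3)&(np.hypot(L[...,0],L[...,1])<.03);Q=L[m];print(lo,len(Q),np.percentile(Q,[5,50,95],axis=0).round(4).tolist() if len(Q) else '')
E
```

```text
t23.90 pos [ 0.6628 -0.0117  0.3031] yaw [1.7996e+02 1.0000e-02 1.0011e+02] w 0.0116 F [-0.3  0.6 -1.8] 29.99924778356217 
 GO [0.0, 0.1, -120.9] [297.5, 9.4, 103.0] rows>=14
latch 604 [ 0.00267348 -0.07054256  0.15088299]
collar 506 [0.0052281  0.00060834 0.02536484] [-0.00327117 -0.0139888   0.02400257] [0.01529022 0.01462602 0.02988257]
15 0 
20 160 [[-0.0019, -0.0132, 0.0238], [0.0038, 0.009, 0.0246], [0.0114, 0.0139, 0.025]]
25 358 [[-0.0014, -0.0132, 0.0251], [0.006, -0.0048, 0.0257], [0.0145, 0.0133, 0.028]]
30 0 
35 0 
40 3 [[0.01, -0.001, 0.0441], [0.01, 0.0013, 0.0446], [0.0102, 0.0025, 0.0447]]
45 20 [[0.009, -0.002, 0.0457], [0.0099, 0.0003, 0.0474], [0.0101, 0.0027, 0.0494]]
50 8 [[0.0091, -0.0017, 0.0505], [0.0099, 0.0003, 0.051], [0.0101, 0.0029, 0.052]]
55 0
```

Latch stays over the plate. Carry the key back to the block.

>>> arm_command(targets=[0,0,-8,20,0,0,1,0,0,-16,40,0,0,1,0,0,-24,60,0,0,1,0,0,-32,80,2,0,1,0,0,-40,100,3,0,1,0,0,-48,120,4,0,1,0,0,-56,140,5,10,1,0,0,-64,160,6,20,1,0,0,-72,180,7,30,1,0,0,-80,200,8,40,1,0,0,-88,220,9,50,1,0,0,-96,240,9,60,1,0,0,-104,260,9,70,1,0,0,-112,280,9,90,1,0,0,-120.9,297,9,103,1,0,0,-120.9,297,9,103,1,0,0,-120.9,297,9,103,1,0,0,-120.9,297,9,103,1])

```text
time: 25.75
tool_pos: [0.62, 0.2813, 0.2]
ee_rot: [-3.141, 0.0, -2.429]
wrist_force: [0.8, -0.6, -0.2]
width: 0.0121
finger_force: 30.0
```

```bash
python3 - <<'E'
from h import *
go(.6193,.2824,.092,221)
s=snap('wrist');P=s['P'];save(s,'w14.png')
m=sel(s,(0,60,20),(20,255,255),.03,.042,(.55,.69),(.2,.34));n,lb,stt,c=cv2.connectedComponentsWithStats(m.astype(np.uint8));k=1+np.argmax(stt[1:,4]);Q=P[lb==k];print('block',len(Q),Q.mean(0).round(4),rect(Q))
o=robot.get_obs();R=Ro.from_euler('xyz',o['ee_rot'])
L=R.inv().apply((P-o['tool_pos']).reshape(-1,3)).reshape(P.shape)
m=(L[...,2]>.021)&(L[...,2]<.033)&(np.hypot(L[...,0],L[...,1])<.025);Q=L[m];print('collar',len(Q),np.median(Q,0),Q.min(0),Q.max(0))
E
```

```text
t25.75 pos [0.62   0.2813 0.2   ] yaw [-1.7996e+02  2.0000e-02 -1.3917e+02] w 0.0121 F [ 0.8 -0.6 -0.2] 29.999286396196112 
 GO [-0.0, 0.0, -0.2] [-0.1, 1.3, 108.0] rows>=2
block 2996 [0.6179 0.2809 0.0351] [[579.0999755859375, 280.20001220703125], [611.7999877929688, 242.39999389648438], [660.2000122070312, 284.29998779296875], [627.5, 322.1000061035156]]
collar 517 [ 0.00573637 -0.00026722  0.02738353] [-0.00264146 -0.0142618   0.02554982] [0.01570897 0.01430667 0.0328671 ]
```

>>> arm_command(targets=[0,0,-0.2,-0.1,1.2,40,1,0,0,-0.2,-0.1,1.2,80,1,0,0,-0.2,-0.1,1.2,100,1,0,0,-0.2,-0.1,1.2,108,1,0,0,-0.2,-0.1,1.2,108,1,0,0,-0.2,-0.1,1.2,112,1,0,0,-0.2,-0.1,1.2,116,1,0,0,-0.2,-0.1,1.2,118,1,0,0,-0.2,-0.1,1.2,118,1])

```text
time: 26.7
tool_pos: [0.6191, 0.2833, 0.0818]
ee_rot: [-3.141, 0.0, -2.423]
wrist_force: [1.0, 0.3, -1.0]
width: 0.0117
finger_force: 30.0
```

Entering freely. Continue down.

>>> arm_command(targets=[0,0,0,0,0,5,1,0,0,0,0,0,10,1,0,0,0,0,0,14,1,0,0,0,0,0,17,1,0,0,0,0,0,18,1,0,0,0,0,0,18,1])

```text
time: 27.3
tool_pos: [0.6188, 0.2833, 0.0667]
ee_rot: [-3.141, 0.001, -2.422]
wrist_force: [-4.3, -0.9, 9.6]
width: 0.0118
finger_force: 30.0
```

```bash
python3 - <<'E'
from h import *
go(.6193,.2824,.0652,221)
s=snap('wrist');P=s['P']
m=sel(s,(0,0,0),(180,60,255),.037,.049,(.59,.65),(.25,.31));Q=P[m];print('collar',len(Q),np.median(Q,0))
E
```

```text
t27.30 pos [0.6188 0.2833 0.0667] yaw [-1.7998e+02  5.0000e-02 -1.3879e+02] w 0.0118 F [-4.3 -0.9  9.6] 30.001500165089965 
 GO [-0.0, 0.1, 0.2] [0.2, -1.0, 1.5] rows>=0
collar 488 [0.61264583 0.27661038 0.03994403]
```

Collar at the block's top: key fully down. Release and rise.

>>> arm_command(targets=[0,0,0,0,0,-1,1,0,0,0,0,0,-1,-1,0,0,0,0,0,-1,-1,0,0,0,0,0,-1,-1,0,0,0,0,0,-1,-1,0,0,0,0,0,-1,-1,0,0,0,0,0,-1,-1,0,0,0,0,0,-1,-1,0,0,0,0,0,-30,-1,0,0,0,0,0,-60,-1,0,0,0,0,0,-110,-1,0,0,0,0,0,-160,-1,0,0,0,0,0,-210,-1,0,0,0,0,0,-230,-1,0,0,0,0,0,-230,-1,0,0,0,0,0,-230,-1])

```text
time: 28.95
tool_pos: [0.6189, 0.2832, 0.2926]
ee_rot: [3.141, -0.001, -2.422]
wrist_force: [-0.4, 0.6, -0.6]
width: 0.0942
finger_force: 0.0
```

```bash
python3 - <<'E'
from h import *
A=(0,0,0);Z=(180,255,255)
s=snap('wrist');P=s['P']
m=sel(s,A,(180,60,255),.037,.045,(.59,.65),(.25,.31));Q=P[m];print('collar',len(Q),np.median(Q,0))
m=sel(s,A,Z,.094,.106,(.57,.67),(.23,.34));Q=P[m];print('grip',len(Q),Q.mean(0),rect(Q))
t=snap('top');P=t['P']
for n,y in(('b',(.07,.19)),('b',(-.03,.075))):
    m=sel(t,A,Z,.012,.07,(.36,.50),y);Q=P[m];print(n,len(Q),Q.mean(0).round(4),Q.min(0).round(3),Q.max(0).round(3))
go(.40,.08,.30,93)
E
```

```text
collar 184 [0.6178816  0.28293536 0.0401372 ]
grip 544 [0.61775599 0.28211024 0.10010649] [[595.9000244140625, 270.79998779296875], [603.5, 262.0], [640.2999877929688, 294.1000061035156], [632.5999755859375, 302.8999938964844]]<stdin>:8: RuntimeWarning: Mean of empty slice.
  ret = um.true_divide(
Traceback (most recent call last):
ValueError: zero-size array to reduction operation minimum which has no identity
```

Key upright and seated (grip top at z 0.100). Move to look at the bulbs.

```bash
python3 - <<'E'
from h import *
go(.43,.04,.26,93.3)
E
```

```text
t29.05 pos [0.6182 0.283  0.29  ] yaw [ 179.88   -0.29 -138.8 ] w 0.0937 F [-0.5 -0.1 -1. ] 0.0 
 GO [-0.3, -0.3, 127.9] [301.5, -58.9, 31.4] rows>=14
```

>>> arm_command(targets=[0,0,8,20,-4,0,-1,0,0,16,40,-8,0,-1,0,0,24,60,-12,0,-1,0,0,32,80,-16,0,-1,0,0,40,100,-20,0,-1,0,0,48,120,-24,0,-1,0,0,56,140,-28,0,-1,0,0,64,160,-32,5,-1,0,0,72,180,-36,10,-1,0,0,80,200,-40,15,-1,0,0,88,220,-44,20,-1,0,0,96,240,-48,25,-1,0,0,104,260,-52,28,-1,0,0,112,280,-56,31,-1,0,0,120,301,-59,31,-1,0,0,127.9,301,-59,31,-1,0,0,127.9,301,-59,31,-1,0,0,127.9,301,-59,31,-1])

```text
time: 30.85
tool_pos: [0.4307, 0.0407, 0.2607]
ee_rot: [-3.138, -0.001, 1.631]
wrist_force: [-0.3, 0.8, 0.1]
width: 0.0937
finger_force: 0.0
```

```bash
cat >> h.py <<'E'
def blobs():
    s=snap('wrist');P=s['P'];hsv=cv2.cvtColor(s['color'],cv2.COLOR_RGB2HSV)
    m=((P[...,2]>.012)&(P[...,2]<.075)&(P[...,0]>.3)&(P[...,0]<.525)&(P[...,1]>-.1)&(P[...,1]<.26)).astype(np.uint8)
    m[340:]=0
    n,lb,stt,c=cv2.connectedComponentsWithStats(m)
    for k in range(1,n):
        if stt[k,4]>150:
            Q=P[lb==k];(cx,cy),r=cv2.minEnclosingCircle((Q[:,:2]*1000).astype(np.float32));print(len(Q),'mean',Q.mean(0).round(4),'bbox mid',((np.percentile(Q,1,axis=0)+np.percentile(Q,99,axis=0))/2).round(4),'circ',round(cx,1),round(cy,1),round(r,1),'top',np.percentile(Q[:,2],98).round(4),'col',s['color'][lb==k].mean(0).round(),'px',c[k].round())
    return s
E
python3 - <<'E'
from h import *
s=blobs();save(s,'w15.png')
go(.43,.04,.26,93.3)
E
```

```text
1653 mean [0.3302 0.0913 0.0164] bbox mid [0.3306 0.0902 0.0157] circ 330.8 90.0 63.6 top 0.0189 col [26. 26. 26.] px [235. 155.]
1398 mean [0.4351 0.1172 0.0327] bbox mid [0.435  0.1172 0.0339] circ 434.7 116.3 24.4 top 0.0449 col [119. 107. 103.] px [330. 138.]
1475 mean [0.4315 0.0335 0.0348] bbox mid [0.4316 0.0314 0.0354] circ 431.3 30.4 27.0 top 0.0483 col [79. 71. 68.] px [322. 214.]
t30.90 pos [0.4309 0.0408 0.2611] yaw [-1.7985e+02 -3.0000e-02  9.3460e+01] w 0.094 F [ 0.2  0.9 -0.2] 0.0 
 GO [-0.1, -0.0, 0.2] [-0.7, -1.0, 1.1] rows>=0
```

>>> arm_command(targets=[0,0,0,-10,0.5,50,-1,0,0,0,-10,0.5,100,-1,0,0,0,-10,0.5,150,-1,0,0,0,-10,0.5,200,-1,0,0,0,-10,0.5,225,-1,0,0,0,-10,0.5,245,-1,0,0,0,-10,0.5,251,-1,0,0,0,-10,0.5,251,-1,0,0,0,-10,0.5,251,1,0,0,0,-10,0.5,251,1,0,0,0,-10,0.5,251,1,0,0,0,-10,0.5,251,1,0,0,0,-10,0.5,251,1,0,0,0,-10,0.5,251,1,0,0,0,-10,0.5,251,1,0,0,0,-10,0.5,251,1])

```text
time: 32.5
tool_pos: [0.4326, 0.0306, 0.0118]
ee_rot: [3.141, -0.0, 1.628]
wrist_force: [-0.7, -0.3, 1.4]
width: 0.0501
finger_force: 29.6
```

>>> arm_command(targets=[0,0,0,0,0,-20,1,0,0,0,0,0,-50,1,0,0,0,0,0,-90,1,0,0,0,0,0,-130,1,0,0,0,0,0,-170,1,0,0,0,0,0,-200,1,0,0,0,0,0,-200,1,0,0,0,0,0,-200,1])

```text
time: 33.3
tool_pos: [0.4325, 0.0306, 0.2112]
ee_rot: [3.141, 0.0, 1.628]
wrist_force: [-0.2, 0.3, -1.3]
width: 0.0498
finger_force: 29.6
```

```bash
python3 - <<'E'
from h import *
go(*st(-.046,0),.18,183.3);go(*st(-.046,0),.078,183.3)
E
```

```text
t33.30 pos [0.4325 0.0306 0.2112] yaw [179.98   0.    93.31] w 0.0498 F [-0.2  0.3 -1.3] 29.632767163129756 
 GO [0.0, 0.0, -90.0] [14.4, 139.8, 31.3] rows>=10
t33.30 pos [0.4325 0.0306 0.2112] yaw [179.98   0.    93.31] w 0.0498 F [-0.2  0.3 -1.3] 29.632767163129756 
 GO [0.0, 0.0, -90.0] [14.4, 139.7, 133.3] rows>=10
```

>>> arm_command(targets=[0,0,-8,1,14,0,1,0,0,-16,3,28,0,1,0,0,-24,4,42,0,1,0,0,-32,6,56,0,1,0,0,-40,7,70,0,1,0,0,-48,9,84,0,1,0,0,-56,10,98,5,1,0,0,-64,12,112,10,1,0,0,-72,13,126,20,1,0,0,-80,14.4,140,31,1,0,0,-90,14.4,140,31,1,0,0,-90,14.4,140,31,1,0,0,-90,14.4,140,31,1])

```text
time: 34.6
tool_pos: [0.5704, 0.053, 0.1784]
ee_rot: [3.141, -0.004, -3.086]
wrist_force: [-0.3, -0.1, -0.3]
width: 0.0496
finger_force: 29.6
```

```bash
python3 - <<'E'
from h import *
go(*st(-.046,0),.078,183.3)
E
```

```text
t34.60 pos [0.5704 0.053  0.1784] yaw [ 179.98   -0.21 -176.83] w 0.0496 F [-0.3 -0.1 -0.3] 29.632549820817076 
 GO [0.0, -0.2, -0.1] [-1.2, -0.1, 100.4] rows>=2
```

>>> arm_command(targets=[0,0,0,-1,0,25,1,0,0,0,-1,0,50,1,0,0,0,-1,0,75,1,0,0,0,-1,0,92,1,0,0,0,-1,0,100,1,0,0,0,-1,0,100,1,0,0,0,-1,0,100,-1,0,0,0,-1,0,100,-1,0,0,0,-1,0,100,-1,0,0,0,-1,0,100,-1,0,0,0,-1,0,100,-1,0,0,0,-1,0,100,-1,0,0,0,-1,0,100,-1,0,0,0,-1,0,50,-1,0,0,0,-1,0,0,-1,0,0,0,-1,0,-60,-1,0,0,0,-1,0,-80,-1,0,0,0,-1,0,-80,-1])

```text
time: 36.4
tool_pos: [0.5747, 0.0531, 0.2675]
ee_rot: [-3.141, 0.012, -3.084]
wrist_force: [-0.4, 0.7, 0.2]
width: 0.094
finger_force: 0.0
```

```bash
python3 - <<'E'
from h import *
s=snap('wrist');S=tost(s['P']);save(s,'w16.png')
m=(abs(S[...,1])<.03)&(S[...,0]>-.079)&(S[...,0]<-.01)&(S[...,2]>.052)&(S[...,2]<.13);Q=S[m];print('bulb in mid',len(Q),Q.mean(0).round(4),np.percentile(Q,[2,98],axis=0).round(4))
w=sel(s,(5,60,0),(30,255,255),.04,.2,(.4,.65),(-.1,.25))
m=w&(S[...,2]>.132)&(abs(S[...,1])<.11);Q=S[m];print('plate top',np.median(Q,0).round(4),np.percentile(Q,[1,99],axis=0).round(4))
go(.43,.11,.26,93.3)
E
```

```text
bulb in mid 1802 [-0.0474 -0.001   0.081 ] [[-0.0676 -0.0239  0.0686]
 [-0.0233  0.0218  0.0941]]
plate top [-0.0045 -0.0107  0.1411] [[-0.0081 -0.1059  0.1325]
 [ 0.0287  0.105   0.1694]]
t36.45 pos [0.5736 0.0532 0.2638] yaw [-179.98    0.37 -176.69] w 0.0942 F [-0.5 -0.5 -0.5] 0.0 
 GO [0.3, 0.3, 90.0] [140.1, 65.0, 2.9] rows>=10
```

Bulb 2 is in the middle compartment. Back for bulb 1.

>>> arm_command(targets=[0,0,8,14,6,0,-1,0,0,16,28,13,0,-1,0,0,24,42,20,0,-1,0,0,32,56,26,0,-1,0,0,40,70,33,0,-1,0,0,48,84,39,0,-1,0,0,56,98,46,0,-1,0,0,64,112,52,0,-1,0,0,72,126,59,0,-1,0,0,80,140,65,0,-1,0,0,90,140,65,0,-1,0,0,90,140,65,0,-1,0,0,90,140,65,0,-1])

```text
time: 37.75
tool_pos: [0.4283, 0.1098, 0.2588]
ee_rot: [-3.139, 0.0, 1.631]
wrist_force: [-0.1, 0.2, 0.0]
width: 0.0941
finger_force: 0.0
```

```bash
python3 - <<'E'
from h import *
s=blobs()
go(.435,.1165,.010,93.3)
E
```

```text
1465 mean [0.3305 0.0912 0.0164] bbox mid [0.3307 0.0904 0.0158] circ 329.9 89.9 63.5 top 0.019 col [21. 22. 21.] px [237. 215.]
1229 mean [0.4816 0.1115 0.0322] bbox mid [0.4822 0.11   0.0325] circ 483.1 109.0 24.3 top 0.0443 col [102.  92.  88.] px [369. 209.]
t37.80 pos [0.4285 0.1098 0.2591] yaw [-1.7986e+02  1.0000e-02  9.3430e+01] w 0.094 F [0.3 0.5 0.4] 0.0 
 GO [-0.1, 0.0, 0.1] [6.3, 7.5, 249.1] rows>=4
```

Bulb 1 was knocked to (0.482, 0.110). Grip along y there to avoid the caddy.

```bash
python3 - <<'E'
from h import *
go(.482,.1097,.16,183.3)
E
```

```text
t37.80 pos [0.4285 0.1098 0.2591] yaw [-1.7986e+02  1.0000e-02  9.3430e+01] w 0.094 F [0.3 0.5 0.4] 0.0 
 GO [-0.1, -0.1, -89.9] [-3.3, 53.6, 99.0] rows>=10
```

>>> arm_command(targets=[0,0,-8,0,5,0,-1,0,0,-16,0,10,0,-1,0,0,-24,0,15,0,-1,0,0,-32,-1,20,0,-1,0,0,-40,-2,25,10,-1,0,0,-48,-2,30,20,-1,0,0,-56,-3,35,30,-1,0,0,-64,-3,40,40,-1,0,0,-72,-3,45,50,-1,0,0,-80,-3.3,53.6,70,-1,0,0,-89.9,-3.3,53.6,90,-1,0,0,-89.9,-3.3,53.6,99,-1,0,0,-89.9,-3.3,53.6,99,-1,0,0,-89.9,-3.3,53.6,99,-1])

```text
time: 39.2
tool_pos: [0.4828, 0.1097, 0.1619]
ee_rot: [3.142, 0.0, -3.087]
wrist_force: [-0.1, 0.2, 0.5]
width: 0.0942
finger_force: 0.0
```

```bash
python3 - <<'E'
from h import *
s=blobs()
go(.482,.1097,.010,183.3)
E
```

```text
3605 mean [0.331  0.0899 0.0164] bbox mid [0.331  0.0901 0.0156] circ 329.0 89.4 63.6 top 0.0188 col [19. 19. 19.] px [307.  40.]
2002 mean [0.4802 0.1087 0.0323] bbox mid [0.4818 0.1087 0.0322] circ 483.1 108.5 24.4 top 0.0443 col [81. 72. 69.] px [320. 227.]
t39.25 pos [0.4831 0.1098 0.1626] yaw [ 1.7999e+02  1.0000e-01 -1.7687e+02] w 0.0943 F [ 0.6 -0.4  0.7] 0.0 
 GO [0.0, 0.1, -0.2] [1.4, -0.1, 152.6] rows>=3
```

>>> arm_command(targets=[0,0,0,0.5,-1,50,-1,0,0,0,0.5,-1,100,-1,0,0,0,0.5,-1,130,-1,0,0,0,0.5,-1,148,-1,0,0,0,0.5,-1,152.5,-1,0,0,0,0.5,-1,152.5,-1,0,0,0,0.5,-1,152.5,1,0,0,0,0.5,-1,152.5,1,0,0,0,0.5,-1,152.5,1,0,0,0,0.5,-1,152.5,1,0,0,0,0.5,-1,152.5,1,0,0,0,0.5,-1,152.5,1,0,0,0,0.5,-1,152.5,1,0,0,0,0.5,-1,152.5,1,0,0,0,0.5,-1,120,1,0,0,0,0.5,-1,80,1,0,0,0,0.5,-1,40,1,0,0,0,0.5,-1,0,1,0,0,0,0.5,-1,-10,1,0,0,0,0.5,-1,-10,1])

```text
time: 41.25
tool_pos: [0.4832, 0.1089, 0.1733]
ee_rot: [3.141, 0.004, -3.086]
wrist_force: [0.1, 0.3, -0.7]
width: 0.0461
finger_force: 30.0
```

```bash
python3 - <<'E'
from h import *
go(*st(-.050,.069),.172,183.3)
go(*st(-.050,.069),.087,183.3)
E
```

```text
t41.25 pos [0.4832 0.1089 0.1733] yaw [ 179.98    0.24 -176.79] w 0.0461 F [ 0.1  0.3 -0.7] 29.9998768750811 
 GO [0.0, 0.2, -0.1] [-80.6, 8.4, 1.6] rows>=1
t41.25 pos [0.4832 0.1089 0.1733] yaw [ 179.98    0.24 -176.79] w 0.0461 F [ 0.1  0.3 -0.7] 29.9998768750811 
 GO [0.0, 0.2, -0.1] [-80.2, 8.3, 86.6] rows>=2
```

>>> arm_command(targets=[0,0,0,-20,3,0,1,0,0,0,-40,6,0,1,0,0,0,-60,9,0,1,0,0,0,-80.5,10,0,1,0,0,0,-80.5,10,10,1,0,0,0,-80.5,10,30,1,0,0,0,-80.5,10,55,1,0,0,0,-80.5,10,75,1,0,0,0,-80.5,10,86,1,0,0,0,-80.5,10,86,1,0,0,0,-80.5,10,86,1])

```text
time: 42.35
tool_pos: [0.5614, 0.1231, 0.0852]
ee_rot: [3.142, -0.001, -3.086]
wrist_force: [-0.1, 0.3, 0.1]
width: 0.0461
finger_force: 30.0
```

>>> arm_command(targets=[0,0,0,0,0,0,-0.23,0,0,0,0,0,0,-0.23,0,0,0,0,0,0,-0.23,0,0,0,0,0,0,-0.23,0,0,0,0,0,0,-0.23,0,0,0,0,0,0,-0.23,0,0,0,0,0,0,-0.23,0,0,0,0,0,-10,-0.23,0,0,0,0,0,-30,-0.23,0,0,0,0,0,-60,-0.23,0,0,0,0,0,-100,-0.23,0,0,0,0,0,-150,-0.23,0,0,0,0,0,-190,-0.23,0,0,0,0,0,-190,-0.23,0,0,0,0,0,-190,-0.23])

```text
time: 43.85
tool_pos: [0.5625, 0.1233, 0.2775]
ee_rot: [3.141, 0.004, -3.086]
wrist_force: [-0.2, 0.7, -1.4]
width: 0.0577
finger_force: 0.0
```

```bash
python3 - <<'E'
from h import *
go(.43,.15,.30,183.3)
s=snap('wrist');S=tost(s['P']);save(s,'w17.png')
for y in(0,.069):
    m=(abs(S[...,1]-y)<.031)&(S[...,0]>-.079)&(S[...,0]<-.01)&(S[...,2]>.052)&(S[...,2]<.11);Q=S[m];print('bulb',len(Q),Q.mean(0).round(4),np.percentile(Q,[2,98],axis=0).round(4).tolist())
w=sel(s,(5,60,0),(30,255,255),.04,.2,(.4,.65),(-.1,.25))
m=w&(S[...,2]>.132)&(S[...,2]<.146)&(S[...,0]<.02);Q=S[m];print('plate top',np.median(Q,0).round(4),np.percentile(Q,[1,99],axis=0).round(4).tolist())
for y in(-.08,-.04,0,.04,.08):
    q=Q[abs(Q[:,1]-y)<.01]; print(y,len(q),np.percentile(q,[3,50,97],axis=0)[:,0].round(4) if len(q) else '')
m=w&(S[...,0]<-.078)&(S[...,0]>-.09)&(S[...,2]>.07);Q=S[m];print('front',np.percentile(Q,[2,50,98],axis=0).round(4).tolist())
E
```

```text
t43.85 pos [0.5625 0.1233 0.2775] yaw [ 179.98    0.22 -176.79] w 0.0577 F [-0.2  0.7 -1.4] 0.0 
 GO [0.0, 0.2, -0.1] [130.7, 34.1, -23.0] rows>=2
bulb 1740 [-0.0477  0.0019  0.0806] [[-0.0681, -0.0226, 0.0675], [-0.0236, 0.0245, 0.0938]]
bulb 1391 [-0.0513  0.0708  0.0784] [[-0.0703, 0.0504, 0.0663], [-0.0299, 0.0914, 0.0905]]
plate top [-0.0057  0.0051  0.1408] [[-0.0082, -0.1063, 0.1323], [-0.0001, 0.1052, 0.1428]]
-0.08 84 [-0.0081 -0.0052 -0.0007]
-0.04 243 [-0.0081 -0.0055 -0.0003]
0 240 [-0.008  -0.0062 -0.0005]
0.04 245 [-0.008  -0.0055 -0.0001]
0.08 236 [-0.008  -0.0054 -0.0002]
front [[-0.0857, -0.1039, 0.0748], [-0.0832, -0.0007, 0.0808], [-0.0798, 0.1033, 0.0825]]
```

>>> arm_command(targets=[0,0,0,130,34,-20,-0.23,0,0,0,130,34,-20,-0.23,0,0,0,130,34,-20,-0.23,0,0,0,130,34,-20,-0.23,0,0,0,130,34,-20,-0.23,0,0,0,130,34,-20,-0.23,0,0,0,130,34,-20,-0.23])

```text
time: 44.6
tool_pos: [0.4308, 0.1495, 0.2939]
ee_rot: [-3.141, -0.003, -3.087]
wrist_force: [0.4, 0.1, 0.3]
width: 0.0577
finger_force: 0.0
```

```bash
python3 - <<'E'
from h import *
A=(0,0,0);Z=(180,255,255)
for n in('scene','top'):
    s=snap(n);P=s['P'];S=tost(P)
    m=sel(s,A,Z,.09,.107,(.58,.67),(.24,.34));Q=P[m];print(n,'grip',len(Q),np.median(Q,0) if len(Q) else 0,Q[:,2].max() if len(Q) else 0)
    r=np.hypot(S[...,0]-.042,S[...,1]+.07);m=(S[...,2]>.143)&(S[...,2]<.154)&(r<.065)&(r>.024);Q=S[m];print('latch',len(Q),np.median(Q,0))
    for y in(0,.069):
        m=(abs(S[...,1]-y)<.031)&(S[...,0]>-.079)&(S[...,0]<-.01)&(S[...,2]>.055)&(S[...,2]<.11);Q=S[m];print('bulb',len(Q),Q.mean(0).round(4) if len(Q) else '')
    m=sel(s,A,Z,.07,.085,(.66,.72),(.32,.38));print('cork',np.median(P[m],0))
    m=sel(s,A,Z,.018,.032,(.6,.76),(.38,.49));print('tape',np.median(P[m],0))
E
```

```text
scene grip 155 [0.61578934 0.2876039  0.09683525] 0.10194499034924964
latch 78 [ 0.00084794 -0.06631925  0.14792162]
bulb 414 [-0.0479  0.0036  0.0741]
bulb 364 [-0.0494  0.069   0.0724]
cork [0.6878814  0.35923632 0.07218917]
tape [0.6771339  0.43634084 0.02233546]
top grip 120 [0.61765161 0.28184253 0.10113471] 0.10648177681081084
latch 67 [ 0.0079581  -0.08325244  0.14542976]
bulb 0 
bulb 0 
cork [0.69098392 0.35524591 0.07525665]
tape [0.66922165 0.44125314 0.02520976]
```

Everything checks out; handing in.

```bash
python3 -c "
from bench import robot
print(robot.close_job())"
```

```text
the job is handed in; nothing more can be done
None
```

I handed the job in; no verdict came back. The caddy hangs on both pins, the lock is turned to its stop with the latch over the plate, and the key is back in its block, fully down. Both garlic bulbs are in the tray (one was knocked aside mid-run and found again), and there was no spice jar or front shaker. The one doubt is that the key stopped about 4 mm short of fully in the lock (the limit is 7 mm).

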